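# Clip down and pin the tool case under the shelf

### The job

Close up the tool case under the low shelf: flip its four side clips fully down against the case, and only then push the headed pin at the front fully home through the hasp, so that its head lies against the fork. Leave the spanner, the tin and the adapter where they are, and let go of everything at the end.

Things in the scene. Friction and masses are not known exactly. Their poses are not given: they have to be found in the camera images.
- case: Grey-green sheet-steel tool case, 200 (x) x 170 (y) x 105 (z) mm, lid already on, fixed to the bench. Origin: centre of its underside; x points away from the robot (back), y to its left side, z up; yaw varies. A fixed shelf stands over it (see shelf). Clips are on the two long sides, the hasp with its pin at the front (-x) end.
- shelf (a point): Centre of the underside of the fixed shelf board over the case, 170 mm above the bench, axes as the case's. Board 205 (x) x 240 (y) x 14 mm; overhangs the case's long sides by 35 mm, so lean the tool 30-45 deg outwards to work the clips. On it two bins, 45 mm tall, within 102 mm of its middle in y. Posts 22 mm square at its back corners, at case x 140, y +-95 mm.
- clip_lf (a joint): Hinge angle (rad) of the left front side clip: 0 = fully down, flat on the case; 1.57 = straight out to the case's +y side; at most 2. Starts at 1.35 to 1.9. Steel flap 40 mm wide (case x), 42 mm long from hinge to free end, outer (when open: upper) face 3 mm from the hinge axis. Stiff hinge: stays where left, needs 1 to 2 N at its end to move, stops dead at 0.
- hinge_lf (a point): Centre of the hinge axis of the left front side clip, 98 mm above the bench, at case x -50, y +92 mm; the axis runs along case x. When the clip is down its free end is 42 mm straight below this point; it opens outwards and upwards.
- clip_lb (a joint): Hinge angle (rad) of the left back side clip: 0 = fully down, flat on the case; 1.57 = straight out to the case's +y side; at most 2. Starts at 1.35 to 1.9. Steel flap 40 mm wide (case x), 42 mm long from hinge to free end, outer (when open: upper) face 3 mm from the hinge axis. Stiff hinge: stays where left, needs 1 to 2 N at its end to move, stops dead at 0.
- hinge_lb (a point): Centre of the hinge axis of the left back side clip, 98 mm above the bench, at case x +50, y +92 mm; the axis runs along case x. When the clip is down its free end is 42 mm straight below this point; it opens outwards and upwards.
- clip_rf (a joint): Hinge angle (rad) of the right front side clip: 0 = fully down, flat on the case; 1.57 = straight out to the case's -y side; at most 2. Starts at 1.35 to 1.9. Steel flap 40 mm wide (case x), 42 mm long from hinge to free end, outer (when open: upper) face 3 mm from the hinge axis. Stiff hinge: stays where left, needs 1 to 2 N at its end to move, stops dead at 0.
- hinge_rf (a point): Centre of the hinge axis of the right front side clip, 98 mm above the bench, at case x -50, y -92 mm; the axis runs along case x. When the clip is down its free end is 42 mm straight below this point; it opens outwards and upwards.
- clip_rb (a joint): Hinge angle (rad) of the right back side clip: 0 = fully down, flat on the case; 1.57 = straight out to the case's -y side; at most 2. Starts at 1.35 to 1.9. Steel flap 40 mm wide (case x), 42 mm long from hinge to free end, outer (when open: upper) face 3 mm from the hinge axis. Stiff hinge: stays where left, needs 1 to 2 N at its end to move, stops dead at 0.
- hinge_rb (a point): Centre of the hinge axis of the right back side clip, 98 mm above the bench, at case x +50, y -92 mm; the axis runs along case x. When the clip is down its free end is 42 mm straight below this point; it opens outwards and upwards.
- pin: Loose headed steel pin of the hasp: round shank 10 mm diameter, 54 mm long, round-nosed, head 18 mm diameter and 8 mm thick, 45 g. Origin: centre of the head's underside, where shank and head meet; the shank runs along its -y, the head along its +y. Lies level, part-way in the hasp, its head 20 to 24 mm off the fork on the case's left (+y) side; oiled, slides easily (under 3 N).
- bore (a point): Mouth of the hasp's hole: centre of the hole on the left (+y) outer face of the fork; axes as the case's. It lies at case x -126, y +20, z 76 mm, in front of the case's front wall. Square hole 11.4 mm wide, running along -y through fork ear (11 mm), lid lug (14 mm) and second ear (11 mm), 40 mm over all, with 2 mm gaps; ears 30 x 30 mm. Pin home: head against this face.
- spanner: Loose steel spanner, 170 mm long, lying on the bench to the right of the case. Bystander. Origin on its underside.
- tin: Loose closed steel tin, 66 mm diameter, 75 mm high, standing to the left. Bystander. Origin under its centre.
- adapter: Loose dark steel stepped socket adapter, 44 mm diameter, 45 mm high, standing to the right. Bystander. Origin under its centre.

How it is judged:
By the outcome, as a careful person would: the job done as asked, in the order asked, and still so for the second after the job is handed in, with the robot touching nothing.
It also fails if it takes over 64 s, if anything falls off the work surface, if the arm or the gripper's body presses on something with over 40 N, if the wrist force passes 120 N, or if a joint passes its speed limit or range.

### The arm

A 6-joint arm with a two-finger parallel gripper is mounted at the origin on the work surface. World frame = base frame: x ahead of the robot, y to its left, z up, the work surface at z = 0. Lengths are in m, angles in rad, forces in N, time in s.
With the tool pointing down it reaches from about 0.275 to 0.775 m from the base axis. Payload 14.6 kg.
Tool frame: the origin (TCP) lies midway between the tips of the shut fingers; the grasp point (between the pads) lies 19 mm behind it (manip.pinch_z is the distance from the TCP to the grasp point, in m); z points along the fingers, y is the direction in which the jaws open and shut (so a half turn about z gives the same grasp; the last joint's range is limited). The gripper opens to 85 mm and grips with 20 to 120 N. Pads are 22 mm wide; open, the fingers measure 114 mm over their backs; the gripper's body (76 mm by 85 mm) begins 54 mm behind the grasp point. The pads swing forward as they close: fully open they stand 13 mm farther back than shut.
Start: joints at [1.189, 0.263, -0.048, 1.259, 0, 1.415], TCP at [0.118, 0.512, 0.231] pointing down, gripper open.
Joint ranges: [-2.65, 2.65], [-0.89, 1.7], [-1.18, 1.37], [-2.13, 2.11], [-1.35, 1.29], [-3.14, 3.14]. Speed limits (rad/s): [1.89, 1.89, 2.57, 2.79, 3.14, 3.14].

### API

Orientations are given as a rotation vector (axis times angle).
In Python, from workcell import manip gives the robot as it stands. The module is installed in compiled form; this text tells all that it offers.
- The arm moves only by the shell command python3 -m creep 'ROWS' [FORCE]. ROWS is JSON, a list of rows, each a list of 7 numbers: the shift along the world's x, y, z in mm, then the turn, a rotation vector about the world's x, y, z in rad, then the opening, from -1 (shut) to 1 (fully open). A call has 1 to 8 rows; each row shifts and turns the commanded pose from where the row before left it; what a row does not reach is not made up. A row lasts 1/10 s, in which the tool goes at most 50 mm and 8.59 degrees, less where a joint would pass 70% of its speed; a pose out of reach is approached as far as the arm can. A call with a gripper value outside its range is refused whole. The fingers move at their own pace and stop on an object; FORCE is the grip in N (left out, the last holds). Time passes only in rows, so rows that do not move let the fingers close. It gives the time, the measured TCP pose, the force and the opening at its end, in the units of the state.
- manip.get_state(): the state, without advancing time (a new reading comes with each control period).
- manip.snapshot(name): name is "scene" or "top" or "wrist"; returns a dict with "frame" (420x560x3 uint8, red, green, blue), "intrinsics" (3x3 intrinsics, pixels), "eye" and "orientation" of the camera in the world. Camera axes: x right, y down, z forward; pixel columns grow to the right and rows downward; lengths in m; the calibration is good to about 2 mm. A picture is of the moment at which its call begins. There is no depth.
- manip.finish_job(): hands the job in, once; it reports no verdict.
Trained networks look in a picture, given as the dict that the camera call returned (one of the last four; its "shot" number tells which), for a name from the list of things; names that differ only in an ending like _2 or _b are one class to them, and where a whole thing is asked for, a point or a joint stands for the part that bears it (a point fixed in the world has none). Each returns a list of dicts, best first, with "score" (0 to 1); they miss things now and then, are a little off and sometimes report something else, mostly with a low value. They report only what shows in the picture. A call takes as long as a camera call.
- manip.spot_in(picture, target): "xyz" ([x, y, z] in m, in world coordinates, good to about 4 mm: the middle of the surface that is visible of it).
- manip.silhouettes(picture, target): "pixels" (420x560 bool, what is visible of it).
The state is a dict: "time": time; "joints": joint angles; "joint_velocities": joint speeds; "effort": joint torques, N m; "ee_pos": TCP position; "ee_rot": TCP orientation; "contact_force": force on the tool from outside, world axes, zero at the start; "ft_torque": the same for the moment, N m; "gripper_width": finger opening in m.
Only numpy, scipy, OpenCV 4.12 (cv2) and the standard library are available. Lean on these libraries where they do the work, as an engineer would, in place of code of your own. Each camera call takes 0.05 s, during which the arm holds its last target.

## Working session

There is one attempt and no reset: what is moved stays moved. The work goes in short steps, Python scripts to look and compute and a shell command to move; the robot and the scene stay as the last step left them, time stands still between calls to the robot, and variables do not carry over. Pictures are saved under pics/ and viewed, and the job is handed in when it is done.

```bash
mkdir -p pics; ls; python3 - <<'E'
from workcell import manip
import cv2,pickle,numpy as np
print(manip.get_state())
for n in ["scene","top","wrist"]:
    p=manip.snapshot(n); cv2.imwrite(f"pics/{n}0.png",p["frame"][:,:,::-1]); pickle.dump(p,open(f"{n}0.pkl","wb"))
    print(n,p["shot"],p["intrinsics"].tolist() if hasattr(p["intrinsics"],'tolist') else p["intrinsics"],p["eye"],p["orientation"])
    for t in ["case","pin","bore","clip_lf","hinge_lf","shelf","spanner","tin","adapter"]:
        try:
            print(t,[(np.round(d["xyz"],4).tolist(),round(d["score"],2)) for d in manip.spot_in(p,t)][:5])
        except Exception as e: print(t,e)
print(manip.get_state()["time"])
E
```

```text
pics
{'time': 0.0, 'joints': array([ 1.18870210e+00,  2.63491579e-01, -4.89667113e-02,  1.25939152e+00,
        2.33219367e-05,  1.41550650e+00]), 'joint_velocities': array([-6.28255231e-05, -8.66592452e-04,  7.88460156e-04,  4.68910697e-04,
       -2.37322342e-04, -9.57045219e-04]), 'effort': array([-2.30252212e-03, -6.37610936e+01,  3.84565330e+01,  1.34429007e-02,
       -1.92328184e-05,  1.29710079e-05]), 'ee_pos': array([0.11793904, 0.51128661, 0.23083042]), 'ee_rot': array([-3.55466197e-01, -3.12111315e+00,  1.58554664e-03]), 'contact_force': array([-0.39129233, -0.1341331 ,  0.1311399 ]), 'ft_torque': array([0.00118614, 0.05294019, 0.00513005]), 'gripper_width': 0.0851868478619115}
scene 1 [[397.4488576197105, 0.0, 280.73352109277494], [0.0, 397.4488576197105, 213.4453967919884], [0.0, 0.0, 1.0]] [ 0.70286281 -0.40963624  1.04876176] [-2.6648364  -0.44637516  0.10778283]
case [([0.6075, -0.0721, 0.1886], 0.72)]
pin [([0.4436, 0.003, 0.0779], 0.55)]
bore [([0.6045, -0.0695, 0.1858], 0.75)]
clip_lf []
hinge_lf []
shelf [([0.6069, -0.0674, 0.1882], 0.75)]
spanner [([0.4434, -0.32
[... 208 characters left out ...]
0, 1.0]] [0.4233542  0.00132681 1.02142344] [-2.11476401  2.162568   -0.12556585]
case [([0.5884, -0.045, 0.1873], 0.8)]
pin [([0.4442, -0.0006, 0.0819], 0.47)]
bore [([0.5827, -0.0492, 0.1813], 0.61)]
clip_lf [([0.5128, 0.0662, 0.1043], 0.49)]
hinge_lf [([0.5184, 0.0636, 0.1075], 0.79)]
shelf []
spanner [([0.4409, -0.3189, 0.0051], 0.75)]
tin [([0.4841, 0.3237, 0.076], 0.59)]
adapter [([0.5974, -0.3598, 0.0279], 0.67)]
wrist 3 [[293.02529316166175, 0.0, 281.53639588864513], [0.0, 293.02529316166175, 204.0470271018738], [0.0, 0.0, 1.0]] [0.05378247 0.52681095 0.37328794] [2.28856993 1.81880016 0.24708301]
case []
pin []
bore []
clip_lf []
hinge_lf []
shelf []
spanner []
tin []
adapter []
1.5
```

View pics/scene0.png

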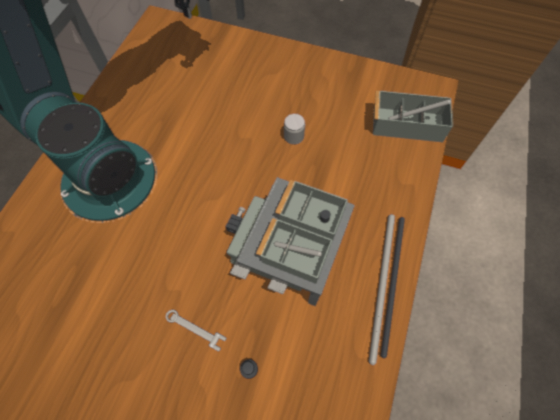

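View pics/top0.png

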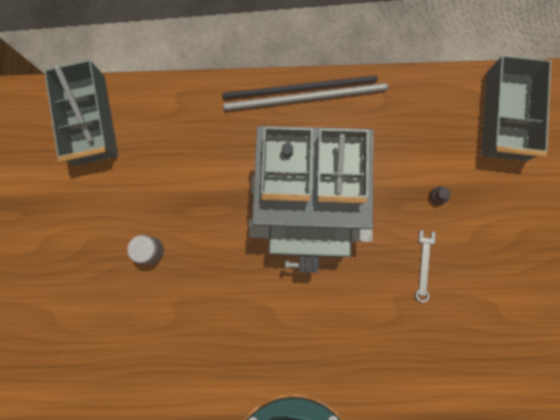

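View pics/wrist0.png

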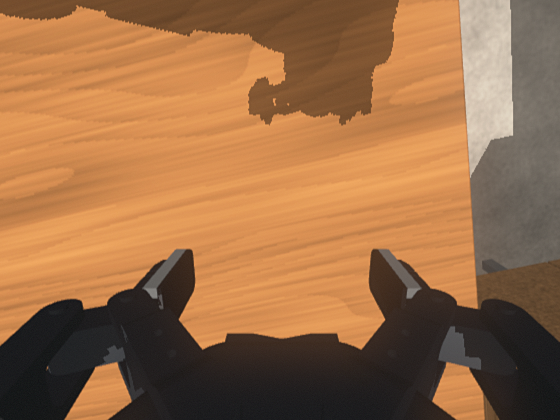

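```bash
python3 - <<'E'
import cv2
a=cv2.imread("pics/top0.png")[115:285,235:395]; cv2.imwrite("pics/top0c.png",cv2.resize(a,None,fx=3.5,fy=3.5,interpolation=cv2.INTER_CUBIC))
a=cv2.imread("pics/scene0.png")[170:310,210:370]; cv2.imwrite("pics/scene0c.png",cv2.resize(a,None,fx=4,fy=4,interpolation=cv2.INTER_CUBIC))
E
```

```text
(no output)
```

View pics/top0c.png

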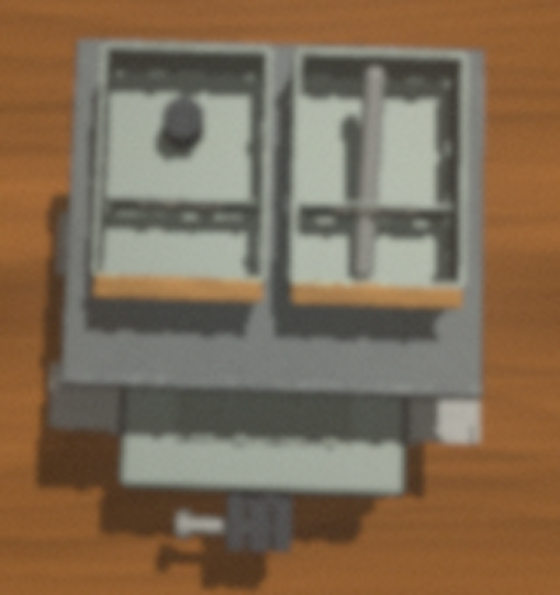

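View pics/scene0c.png

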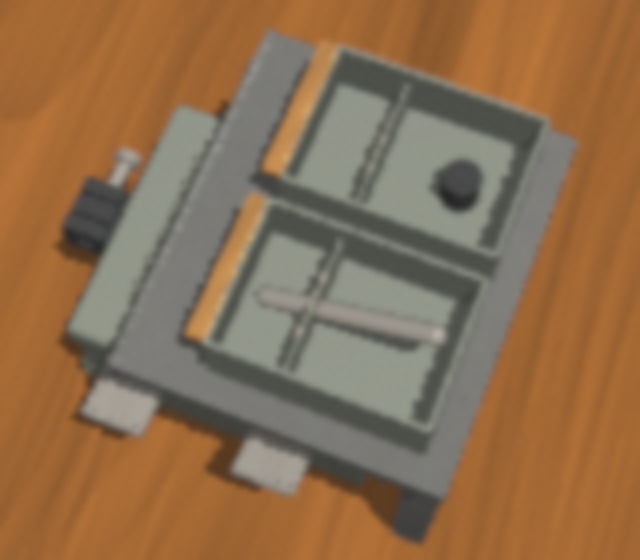

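```bash
cat > h.py <<'E'
import numpy as np,pickle,cv2
from scipy.spatial.transform import Rotation as R
from scipy.optimize import least_squares
def proj(p,X):
    Rm=R.from_rotvec(p["orientation"]).as_matrix()
    c=(np.atleast_2d(X)-p["eye"])@Rm
    K=np.array(p["intrinsics"]); u=c@K.T
    return u[:,:2]/u[:,2:]
def ray(p,uv,z):
    Rm=R.from_rotvec(p["orientation"]).as_matrix()
    d=Rm@np.linalg.inv(p["intrinsics"])@np.array([uv[0],uv[1],1.])
    return np.array(p["eye"])+d*(z-p["eye"][2])/d[2]
E
python3 - <<'E'
from h import *
T=pickle.load(open("top0.pkl","rb"));S=pickle.load(open("scene0.pkl","rb"))
obsT=[("b",-1,1,252.7,225),("b",-1,-1,372.4,227.9),("b",1,-1,373.3,128.7),("b",1,1,257.3,126.4),("c",-1,1,269.3,254.4),("c",-1,-1,350.4,256.1)]
obsS=[("b",-1,1,277.5,178),("b",1,1,354.25,205.5),("b",1,-1,321.25,294.25),("b",-1,-1,237.5,260.5),("c",-1,1,255.75,196.75),("c",-1,-1,227.5,253.75)]
def pt(q,k,sx,sy):
    x,y,a,o=q
    l=np.array([o+sx*.1025,sy*.12,.184]) if k=="b" else np.array([sx*.1,sy*.085,.105])
    return R.from_euler("z",a).apply(l)+[x,y,0]
def f(q,obs=None):
    r=[]
    for p,ob in ((T,obsT),(S,obsS)):
        for k,sx,sy,u,v in ob: r+=list(proj(p,pt(q,k,sx,sy))[0]-[u,v])
    return np.array(r)
s=least_squares(f,[.57,-.04,0,.04]);print(s.x,np.round(s.fun.reshape(-1,2),1))
x,y,a,o=s.x
for n,l in dict(bore=[-.126,.02,.076],lf=[-.05,.092,.098],rb=[.05,-.092,.098],rf=[-.05,-.092,.098]).items():
    w=R.from_euler("z",a).apply(l)+[x,y,0]; print(n,np.round(w,4),proj(T,w),proj(S,w))
for uv in ((183,524),(225,525)): 
  w=ray(T,(uv[0]/3.5+235,uv[1]/3.5+115),.080); print(w,R.from_euler("z",-a).apply(w-[x,y,0]))
E
```

```text
[ 0.56287169 -0.0522731  -0.05410784  0.05449174] [[-0.4 -0.6]
 [ 0.6  0.1]
 [-0.  -0.1]
 [-0.8 -0.6]
 [ 1.2 -1.5]
 [-1.1 -0.7]
 [-0.9 -0.7]
 [ 0.2 -0.9]
 [-0.   0.9]
 [-1.1  1.1]
 [-1.6 -0.2]
 [-0.6 -1.8]]
bore [ 0.4381 -0.0255  0.076 ] [[299.85167887 266.17735845]] [[236.32143119 218.15676672]]
lf [0.5179 0.0423 0.098 ] [[268.27002262 230.11936656]] [[272.41704237 201.81929324]]
rb [ 0.6078 -0.1468  0.098 ] [[352.70838514 187.8346601 ]] [[281.0497791  277.05713761]]
rf [ 0.508  -0.1414  0.098 ] [[352.29964018 232.71685224]] [[244.06316462 262.45835129]]
[0.44187501 0.00232292 0.08      ] [-0.12377223  0.04797244  0.08      ]
[ 0.44068583 -0.02419627  0.08      ] [-0.12352547  0.02142775  0.08      ]
```

```bash
cat >> h.py <<'E'
Q=[.5629,-.0523,-.0541]
def c2w(l,q=None):
    q=q or Q; return R.from_euler("z",q[2]).apply(l)+[q[0],q[1],0]
def w2c(w,q=None):
    q=q or Q; return R.from_euler("z",-q[2]).apply(np.array(w)-[q[0],q[1],0])
def ori(side,t):
    s,c=np.sin(t),np.cos(t)
    if side=="L": M=np.array([[0,c,-s],[1,0,0],[0,-s,-c]]).T
    if side=="R": M=np.array([[0,-c,-s],[-1,0,0],[0,s,-c]]).T
    if side=="P": M=np.array([[-1,0,0],[0,1,0],[0,0,-1]]).T
    return R.from_euler("z",Q[2])*R.from_matrix(M)
def plan(l,Ro,n):
    from workcell import manip
    st=manip.get_state(); d=(c2w(l)-st["ee_pos"])*1000
    rv=(Ro*R.from_rotvec(st["ee_rot"]).inv()).as_rotvec()
    print("tcp",st["ee_pos"].round(4),"case",w2c(st["ee_pos"]).round(4),"F",st["contact_force"].round(2),"w",round(st["gripper_width"],4),"J",st["joints"].round(2),"t",st["time"])
    print("total",d.round(1),rv.round(3),"per row",(d/n).round(2),(rv/n).round(4))
E
python3 - <<'E'
from h import *
plan([0,.235,.16],ori("L",np.deg2rad(40)),16)
E
```

```text
tcp [0.118  0.5116 0.2313] case [-0.4747  0.539   0.2313] F [ 0.28 -0.68 -0.44] w 0.0854 J [ 1.19  0.26 -0.05  1.26  0.    1.42] t 1.5
total [ 457.6 -329.2  -71.3] [-0.604 -0.455 -1.337] per row [ 28.6  -20.58  -4.46] [-0.0378 -0.0284 -0.0836]
```

```bash
python3 -m creep '[[28.6,-20.6,0,-0.0378,-0.0284,-0.0836,1],[28.6,-20.6,0,-0.0378,-0.0284,-0.0836,1],[28.6,-20.6,0,-0.0378,-0.0284,-0.0836,1],[28.6,-20.6,0,-0.0378,-0.0284,-0.0836,1],[28.6,-20.6,0,-0.0378,-0.0284,-0.0836,1],[28.6,-20.6,0,-0.0378,-0.0284,-0.0836,1],[28.6,-20.6,0,-0.0378,-0.0284,-0.0836,1],[28.6,-20.6,0,-0.0378,-0.0284,-0.0836,1]]'
python3 -m creep '[[28.6,-20.6,0,-0.0378,-0.0284,-0.0836,1],[28.6,-20.6,0,-0.0378,-0.0284,-0.0836,1],[28.6,-20.6,0,-0.0378,-0.0284,-0.0836,1],[28.6,-20.6,0,-0.0378,-0.0284,-0.0836,1],[28.6,-20.6,0,-0.0378,-0.0284,-0.0836,1],[28.6,-20.6,0,-0.0378,-0.0284,-0.0836,1],[28.6,-20.6,0,-0.0378,-0.0284,-0.0836,1],[28.6,-20.6,0,-0.0378,-0.0284,-0.0836,1]]'
python3 - <<'E'
from h import *
from workcell import manip
plan([0,.235,.16],ori("L",np.deg2rad(40)),4)
p=manip.snapshot("wrist"); cv2.imwrite("pics/w1.png",p["frame"][:,:,::-1]); pickle.dump(p,open("w1.pkl","wb"))
E
```

```text
time: 2.3
ee_pos: [0.3479, 0.3459, 0.2314]
ee_rot: [1.253, 2.57, -0.391]
contact_force: [0.0, -0.5, 0.1]
gripper_width: 0.0856
time: 3.1
ee_pos: [0.5767, 0.1811, 0.2313]
ee_rot: [1.875, 1.768, -0.683]
contact_force: [0.0, 0.7, 0.1]
gripper_width: 0.0857
tcp [0.5767 0.1811 0.2313] case [0.0012 0.2338 0.2313] F [0.01 0.72 0.13] w 0.0857 J [ 0.44  0.68  0.46  1.73 -0.6   2.19] t 3.1
total [ -1.1   1.3 -71.3] [0.002 0.001 0.004] per row [ -0.27   0.32 -17.82] [0.0004 0.0003 0.001 ]
```

View pics/w1.png

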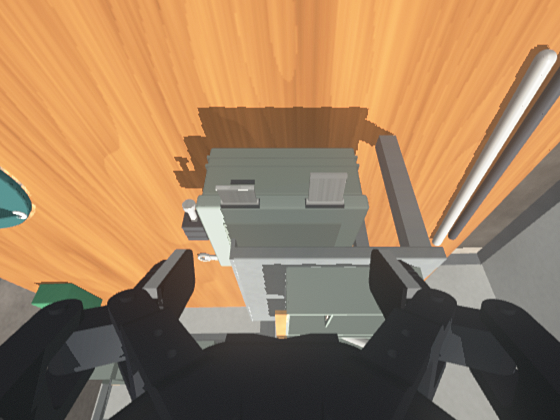

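```bash
python3 - <<'E'
from h import *
a=cv2.imread("pics/w1.png")[130:270,170:370]; cv2.imwrite("pics/w1c.png",cv2.resize(a,None,fx=4,fy=4,interpolation=cv2.INTER_CUBIC))
p=pickle.load(open("w1.pkl","rb"))
for n,l in dict(bore=[-.126,.02,.076],lf=[-.05,.092,.098],lb=[.05,.092,.098],bl=[-.1,.085,0],bb=[.1,.085,0],tl=[-.1,.085,.105],tb=[.1,.085,.105]).items(): print(n,((proj(p,c2w(l))[0]-[170,130])*4).round(0))
E
```

```text
bore [ 91. 359.]
lf [273. 293.]
lb [610. 292.]
bl [155.  75.]
bb [728.  72.]
tl [106. 327.]
tb [777. 324.]
```

View pics/w1c.png

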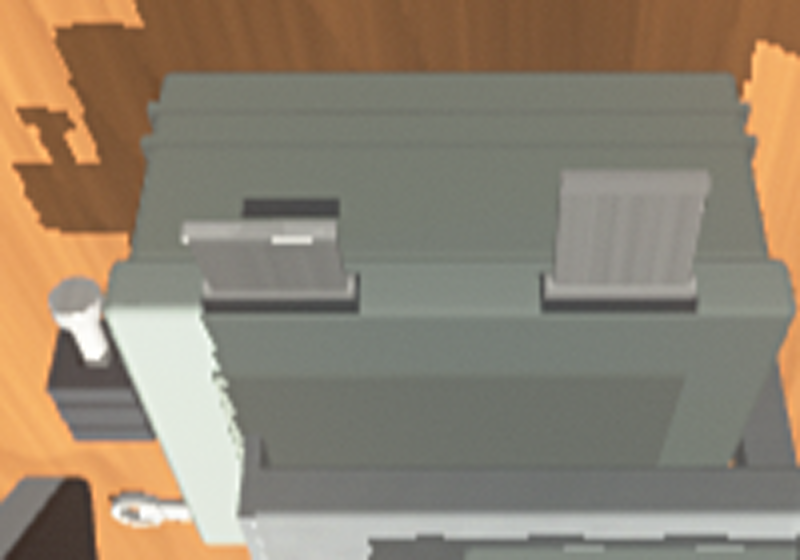

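```bash
sed -i 's/^Q=.*/Q=[.5651,-.0524,-.0541]/' h.py; cat >> h.py <<'E'
def tipc(th,t,r):  # tip-face centre in case |y|,z (mm)
    th=np.deg2rad(th); off=3+11*abs(np.sin(th-(np.pi/2-t)))
    return np.array([92+r*np.sin(th)+off*np.cos(th), 98-r*np.cos(th)+off*np.sin(th)])
def path(side,t,back,ths):
    sg=1 if side=="L" else -1
    P=[]
    for th in ths:
        r=np.interp(th,[50,110],[30,34])
        y,z=tipc(th,t,r)+back*np.array([-np.sin(t),-np.cos(t)])
        P.append(c2w(np.array([0,sg*y,z])/1000)*1000)
    return np.array(P)
E
python3 - <<'E'
from h import *
t=np.deg2rad(40)
plan([0,.1166,.122],ori("L",t),6)
ths=[112,105,97,89,81,73,65,57,49,41,33,25,18,12,8,4,0,-4]
P=path("L",t,13,ths)
a=c2w([0,.1166,.122])*1000
D=np.diff(np.vstack([a,P]),axis=0)
for th,d,p in zip(ths,D,P): print(th,d.round(1),w2c(p/1000).round(4))
E
```

```text
tcp [0.5798 0.1778 0.2294] case [0.0023 0.2307 0.2294] F [ 3.28 -2.64 -2.77] w 0.0858 J [ 0.43  0.69  0.46  1.73 -0.61  2.19] t 3.15
total [  -8.4 -113.8 -107.4] [0.006 0.002 0.012] per row [ -1.4  -18.97 -17.9 ] [0.001  0.0003 0.002 ]
112 [-0.3 -6.2 -9.4] [0.     0.1104 0.1126]
105 [ 0.1  2.6 -4.2] [-0.      0.1131  0.1084]
97 [ 0.1  2.1 -5.3] [-0.      0.1152  0.103 ]
89 [ 0.1  1.2 -5.6] [0.     0.1164 0.0974]
81 [ 0.   0.3 -5.8] [0.     0.1167 0.0916]
73 [-0.  -0.7 -5.8] [-0.      0.1159  0.0858]
65 [-0.1 -1.7 -5.6] [0.     0.1142 0.0802]
57 [-0.1 -2.6 -5.2] [0.     0.1116 0.0751]
49 [-0.2 -3.2 -4.3] [-0.      0.1084  0.0708]
41 [-0.1 -1.5 -2.3] [-0.      0.1069  0.0685]
33 [-0.1 -1.7 -2.2] [-0.      0.1052  0.0663]
25 [-0.1 -1.9 -2.2] [-0.      0.1033  0.0641]
18 [-0.1 -1.9 -1.8] [-0.      0.1013  0.0622]
12 [-0.1 -1.9 -1.5] [-0.      0.0994  0.0607]
8 [-0.1 -1.4 -1. ] [0.     0.0981 0.0598]
4 [-0.1 -1.5 -0.9] [0.     0.0966 0.0589]
0 [-0.1 -1.6 -0.8] [-0.      0.0951  0.058 ]
-4 [-0.1 -1.6 -0.8] [0.     0.0934 0.0573]
```

```bash
python3 -m creep '[[0,0,0,0,0,0,1],[0,0,0,0,0,0,1]]'
python3 - <<'E'
from h import *
from workcell import manip
p=manip.snapshot("wrist"); cv2.imwrite("pics/w2.png",p["frame"][:,:,::-1]); pickle.dump(p,open("w2.pkl","wb"))
a=p["frame"][130:270,170:370,::-1]; cv2.imwrite("pics/w2c.png",cv2.resize(a,None,fx=4,fy=4,interpolation=cv2.INTER_CUBIC))
for n,l in dict(bore=[-.126,.02,.076],lf=[-.05,.092,.098],lb=[.05,.092,.098],bl=[-.1,.085,0],bb=[.1,.085,0],tl=[-.1,.085,.105],tb=[.1,.085,.105],post=[.151,.106,.0],tip=[0,0,0]).items(): print(n,((proj(p,c2w(l))[0]-[170,130])*4).round(0))
plan([0,.1166,.122],ori("L",np.deg2rad(40)),6)
E
```

```text
time: 3.35
ee_pos: [0.5755, 0.1821, 0.2311]
ee_rot: [1.872, 1.774, -0.682]
contact_force: [-0.5, -0.2, 0.7]
gripper_width: 0.0855
bore [100. 360.]
lf [284. 296.]
lb [620. 296.]
bl [165.  77.]
bb [737.  77.]
tl [117. 329.]
tb [787. 329.]
post [902.  32.]
tip [451. 228.]
tcp [0.5752 0.1824 0.2315] case [-0.0026  0.235   0.2315] F [ 0.61 -0.    0.43] w 0.0859 J [ 0.44  0.68  0.45  1.73 -0.6   2.18] t 3.4
total [  -3.8 -118.4 -109.5] [-0. -0. -0.] per row [ -0.63 -19.74 -18.25] [-0.0001 -0.     -0.0001]
```

View pics/w2c.png

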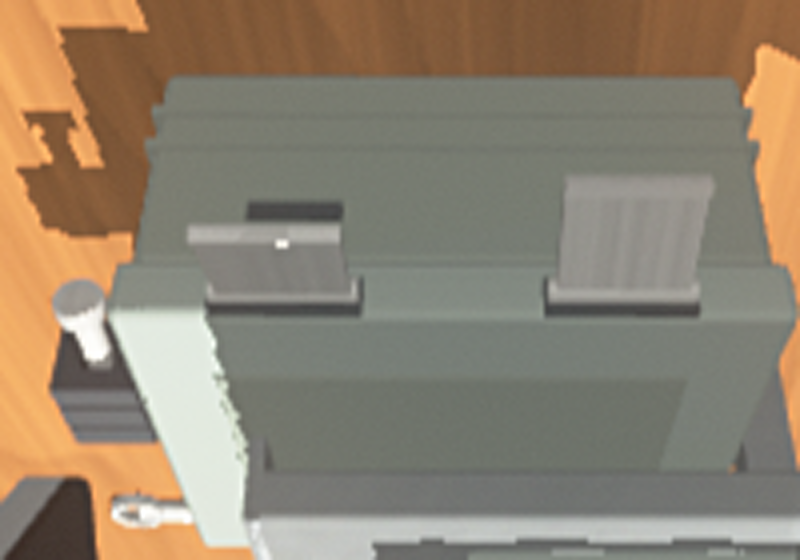

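```bash
python3 -m creep '[[-0.6,-19.7,-18.3,0,0,0,1],[-0.6,-19.7,-18.3,0,0,0,1],[-0.6,-19.7,-18.3,0,0,0,1],[-0.6,-19.7,-18.3,0,0,0,1],[-0.6,-19.7,-18.3,0,0,0,1],[-0.6,-19.7,-18.3,0,0,0,1],[0,0,0,0,0,0,1],[0,0,0,0,0,0,1]]'
python3 - <<'E'
from h import *
from workcell import manip
plan([0,.1104,.1126],ori("L",np.deg2rad(40)),1)
p=manip.snapshot("wrist"); cv2.imwrite("pics/w3.png",p["frame"][:,:,::-1]); pickle.dump(p,open("w3.pkl","wb"))
E
```

```text
time: 4.2
ee_pos: [0.5716, 0.0644, 0.1224]
ee_rot: [1.872, 1.773, -0.681]
contact_force: [0.2, 0.2, -0.3]
gripper_width: 0.0856
tcp [0.5716 0.0644 0.1224] case [0.0002 0.117  0.1224] F [ 0.19  0.21 -0.3 ] w 0.0856 J [ 0.27  0.6   0.01  1.24 -0.65  1.99] t 4.2
total [-0.6 -6.5 -9.8] [-0.  0.  0.] per row [-0.55 -6.53 -9.8 ] [-0.0002  0.0003  0.0001]
```

View pics/w3.png

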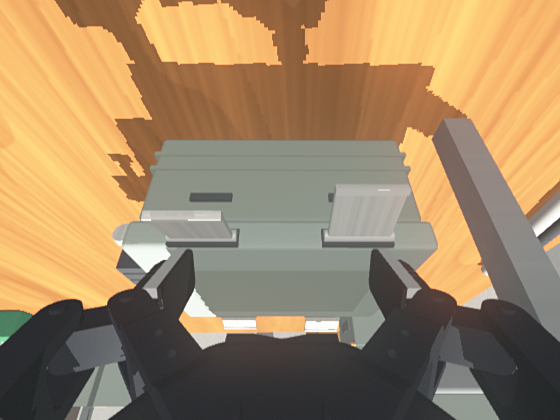

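```bash
python3 -m creep '[[-0.2,-3,-5,0,0,0,1],[-0.2,-3,-5,0,0,0,1],[0,2.2,-4.2,0,0,0,1],[0.1,2.1,-5.3,0,0,0,1],[0.1,1.2,-5.6,0,0,0,1],[0,0,0,0,0,0,1]]'
python3 - <<'E'
from h import *
from workcell import manip
plan([0,.1164,.0974],ori("L",np.deg2rad(40)),1)
p=manip.snapshot("wrist"); cv2.imwrite("pics/w4.png",p["frame"][:,:,::-1]); pickle.dump(p,open("w4.pkl","wb"))
E
```

```text
time: 4.85
ee_pos: [0.5716, 0.0635, 0.0955]
ee_rot: [1.872, 1.773, -0.683]
contact_force: [0.2, 1.1, 0.3]
gripper_width: 0.0853
tcp [0.5716 0.0635 0.0955] case [0.0002 0.1161 0.0955] F [0.25 1.07 0.31] w 0.0853 J [ 0.27  0.62 -0.03  1.18 -0.65  1.99] t 4.85
total [-0.2  0.4  1.9] [ 0.    -0.001  0.   ] per row [-0.23  0.35  1.93] [ 0.0004 -0.0013  0.0005]
```

View pics/w4.png

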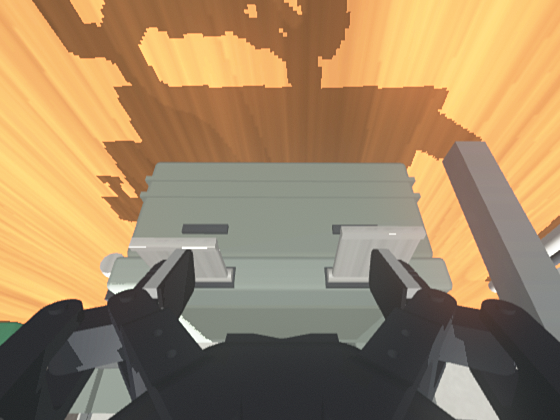

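```bash
python3 -m creep '[[0,0.3,-4,0,0,0,1],[0,-0.7,-5.8,0,0,0,1],[-0.1,-1.7,-5.6,0,0,0,1],[-0.1,-2.6,-5.2,0,0,0,1],[-0.2,-3.2,-4.3,0,0,0,1],[0,0,0,0,0,0,1]]'
python3 - <<'E'
from h import *
from workcell import manip
plan([0,.1084,.0708],ori("L",np.deg2rad(40)),1)
p=manip.snapshot("wrist"); cv2.imwrite("pics/w5.png",p["frame"][:,:,::-1]); pickle.dump(p,open("w5.pkl","wb"))
E
```

```text
time: 5.5
ee_pos: [0.5712, 0.0549, 0.0709]
ee_rot: [1.873, 1.773, -0.683]
contact_force: [-0.6, -0.1, -0.8]
gripper_width: 0.0856
tcp [0.5712 0.0549 0.0709] case [0.0003 0.1075 0.0709] F [-0.62 -0.11 -0.79] w 0.0856 J [ 0.26  0.64 -0.08  1.11 -0.66  1.97] t 5.5
total [-0.2  0.9 -0.1] [ 0.    -0.001  0.001] per row [-0.24  0.94 -0.08] [ 0.0003 -0.0009  0.0011]
```

View pics/w5.png

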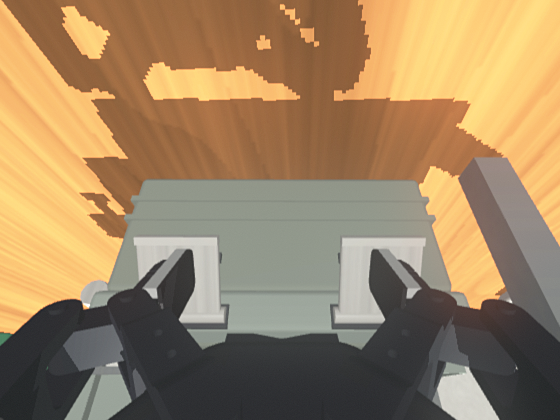

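Both flaps (at about (178,278) and (380,278)) now swing down together under the fingertips. Continuing along the arc.

```bash
python3 -m creep '[[0,-1,-2.2,0,0,0,1],[-0.1,-1.7,-2.2,0,0,0,1],[-0.1,-1.9,-2.2,0,0,0,1],[-0.1,-1.9,-1.8,0,0,0,1],[-0.1,-1.9,-1.5,0,0,0,1],[0,0,0,0,0,0,1]]'
python3 -m creep '[[-0.1,-1.4,-1,0,0,0,1],[-0.1,-1.5,-0.9,0,0,0,1],[0,0,0,0,0,0,1]]'
python3 - <<'E'
from h import *
from workcell import manip
plan([0,.0951,.0580],ori("L",np.deg2rad(40)),1)
p=manip.snapshot("wrist"); cv2.imwrite("pics/w6.png",p["frame"][:,:,::-1]); pickle.dump(p,open("w6.pkl","wb"))
E
```

```text
time: 6.15
ee_pos: [0.571, 0.0468, 0.0614]
ee_rot: [1.873, 1.772, -0.682]
contact_force: [0.2, 0.4, 0.4]
gripper_width: 0.0854
time: 6.45
ee_pos: [0.5708, 0.0439, 0.0596]
ee_rot: [1.873, 1.772, -0.682]
contact_force: [0.4, 0.6, -0.8]
gripper_width: 0.0855
tcp [0.5708 0.0439 0.0596] case [0.0005 0.0965 0.0596] F [ 0.42  0.58 -0.78] w 0.0855 J [ 0.24  0.64 -0.11  1.07 -0.66  1.95] t 6.45
total [-0.6 -1.4 -1.6] [ 0.    -0.     0.001] per row [-0.58 -1.38 -1.55] [ 0.0001 -0.0002  0.0009]
```

View pics/w6.png

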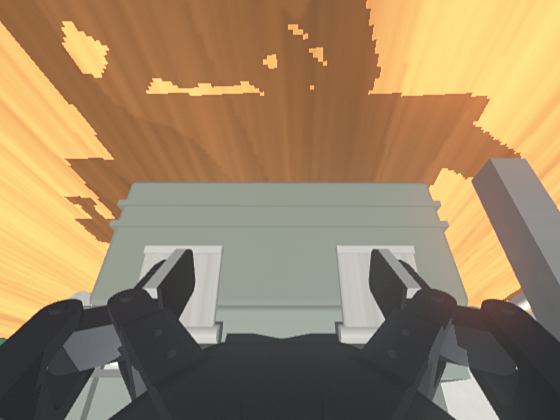

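```bash
python3 -m creep '[[-0.1,-1.5,-0.8,0,0,0,1],[0,0,0,0,0,0,1]]'; python3 -m creep '[[-0.1,-1.5,-0.6,0,0,0,1],[0,0,0,0,0,0,1]]'; python3 -m creep '[[0,-1,-0.3,0,0,0,1],[0,0,0,0,0,0,1]]'
```

```text
time: 6.7
ee_pos: [0.5707, 0.0425, 0.0588]
ee_rot: [1.872, 1.773, -0.682]
contact_force: [0.4, 2.2, 1.2]
gripper_width: 0.0855
time: 6.9
ee_pos: [0.5708, 0.042, 0.0585]
ee_rot: [1.873, 1.774, -0.679]
contact_force: [-1.5, 13.2, 7.9]
gripper_width: 0.0852
time: 7.1
ee_pos: [0.5709, 0.0418, 0.0584]
ee_rot: [1.873, 1.775, -0.678]
contact_force: [-3.3, 23.1, 13.8]
gripper_width: 0.0852
```

```bash
python3 -m creep '[[0,-1,-0.3,0,0,0,1],[0,0,0,0,0,0,1]]'; python3 - <<'E'
from workcell import manip
s=manip.get_state();print(s["contact_force"],s["ft_torque"])
E
python3 -m creep '[[0.1,3,2,0,0,0,1],[0.5,9,9,0,0,0,1],[1,20,18,0,0,0,1],[1,20,18,0,0,0,1],[1,20,18,0,0,0,1],[0,10,9,0,0,0,1],[0,0,0,0,0,0,1],[0,0,0,0,0,0,1]]'
python3 - <<'E'
from h import *
from workcell import manip
plan([0,.0951,.0580],ori("L",np.deg2rad(40)),1)
p=manip.snapshot("wrist"); cv2.imwrite("pics/w7.png",p["frame"][:,:,::-1]); pickle.dump(p,open("w7.pkl","wb"))
a=p["frame"][130:270,110:460,::-1]; cv2.imwrite("pics/w7c.png",cv2.resize(a,None,fx=2.2,fy=2.2,interpolation=cv2.INTER_CUBIC))
for n,x in (("lf",-.05),("lb",.05)):
  for dx in (-.02,.02):
    print(n,(proj(p,c2w([x+dx,.095,.056]))[0]-[110,130])*2.2,(proj(p,c2w([x+dx,.092+.042*np.sin(.2)+.003,.098-.042*np.cos(.2)]))[0]-[110,130])*2.2)
E
```

```text
time: 7.3
ee_pos: [0.571, 0.0416, 0.0583]
ee_rot: [1.874, 1.776, -0.676]
contact_force: [-7.1, 33.4, 18.5]
gripper_width: 0.0849
[-7.13582542 33.37279754 18.52931256] [ 2.77732079  1.36400397 -1.52102298]
time: 8.1
ee_pos: [0.5741, 0.1207, 0.1311]
ee_rot: [1.872, 1.773, -0.683]
contact_force: [0.2, -0.1, 0.5]
gripper_width: 0.0854
tcp [0.5741 0.1207 0.1311] case [-0.0004  0.1733  0.1311] F [ 0.17 -0.12  0.46] w 0.0854 J [ 0.36  0.65  0.13  1.37 -0.63  2.09] t 8.1
total [ -3.9 -78.1 -73.1] [ 0.    -0.001  0.001] per row [ -3.85 -78.13 -73.09] [ 0.0005 -0.0008  0.0006]
lf [204.68152539 189.25834168] [199.68716136 179.72335069]
lf [302.98424182 189.20599046] [300.81647728 179.667726  ]
lb [450.50476404 189.12742825] [452.58077611 179.58425029]
lb [548.89610519 189.07502984] [553.80388908 179.52857401]
```

View pics/w7c.png

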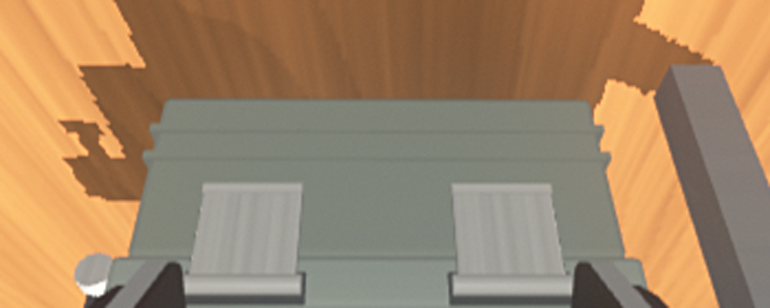

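```bash
python3 -m creep '[[0,-8.3,0,0,0,0.03,1],[-0.9,-15.3,-18.3,0,0,0,1],[-0.9,-15.3,-18.3,0,0,0,1],[-0.9,-15.3,-18.3,0,0,0,1],[-0.9,-15.3,-18.3,0,0,0,1],[0,-3,-3,0,0,0,1],[0,0,0,0,0,0,1],[0,0,0,0,0,0,1]]'
python3 - <<'E'
from h import *
plan([0,.0951,.0530],ori("L",np.deg2rad(40)),1)
E
```

```text
time: 8.95
ee_pos: [0.571, 0.0488, 0.0561]
ee_rot: [1.842, 1.796, -0.67]
contact_force: [0.4, -0.1, -0.5]
gripper_width: 0.0854
tcp [0.571  0.0488 0.0561] case [0.0004 0.1014 0.0561] F [ 0.44 -0.05 -0.49] w 0.0854 J [ 0.25  0.63 -0.13  1.04 -0.67  1.93] t 8.95
total [-0.7 -6.3 -3.1] [ 0.     0.001 -0.029] per row [-0.72 -6.26 -3.1 ] [ 0.      0.0005 -0.0291]
```

```bash
python3 -m creep '[[0,-2,-1.5,0,0,0,1],[0,-2,-1.5,0,0,0,1],[0,0,0,0,0,0,1]]';  python3 -m creep '[[0,-1.5,0,0,0,0,1],[0,0,0,0,0,0,1]]'; python3 -m creep '[[0,-1,0,0,0,0,1],[0,0,0,0,0,0,1]]'; python3 -m creep '[[0,-1,0,0,0,0,1],[0,0,0,0,0,0,1]]'
```

```text
time: 9.25
ee_pos: [0.5707, 0.0446, 0.0525]
ee_rot: [1.842, 1.797, -0.671]
contact_force: [-0.1, 0.3, 0.1]
gripper_width: 0.0852
time: 9.45
ee_pos: [0.5708, 0.0435, 0.0525]
ee_rot: [1.843, 1.797, -0.669]
contact_force: [-0.3, 4.5, 1.2]
gripper_width: 0.0856
time: 9.65
ee_pos: [0.5708, 0.0432, 0.0524]
ee_rot: [1.843, 1.798, -0.668]
contact_force: [-1.8, 13.8, 3.5]
gripper_width: 0.0854
time: 9.85
ee_pos: [0.5708, 0.0429, 0.0524]
ee_rot: [1.844, 1.799, -0.667]
contact_force: [-2.8, 20.3, 4.6]
gripper_width: 0.0855
```

```bash
python3 -m creep '[[0,3.5,0,0,0,-0.03,1],[0,0,0,0,0,-0.03,1],[0,0,0,0,0,0,1]]';  python3 -m creep '[[0,-1.5,0,0,0,0,1],[0,0,0,0,0,0,1]]'; python3 -m creep '[[0,-1,0,0,0,0,1],[0,0,0,0,0,0,1]]'; python3 -m creep '[[0,-1,0,0,0,0,1],[0,0,0,0,0,0,1]]'
```

```text
time: 10.15
ee_pos: [0.571, 0.0446, 0.0524]
ee_rot: [1.903, 1.747, -0.693]
contact_force: [0.7, -1.0, -0.2]
gripper_width: 0.0857
time: 10.35
ee_pos: [0.5708, 0.0433, 0.0524]
ee_rot: [1.902, 1.749, -0.691]
contact_force: [2.4, 4.8, -0.8]
gripper_width: 0.0852
time: 10.55
ee_pos: [0.5708, 0.043, 0.0524]
ee_rot: [1.903, 1.75, -0.69]
contact_force: [1.4, 10.1, -1.1]
gripper_width: 0.0857
time: 10.75
ee_pos: [0.5709, 0.0426, 0.0523]
ee_rot: [1.903, 1.751, -0.689]
contact_force: [-0.5, 17.0, 0.5]
gripper_width: 0.0854
```

```bash
python3 -m creep '[[0,5,4,0,0,0.03,1],[0.8,15,18,0,0,0,1],[0.8,15,18,0,0,0,1],[1,20,24,0,0,0,1],[1,22,36,0,0,0,1],[1,22,36,0,0,0,1],[1,20,36,0,0,0,1],[0,0,0,0,0,0,1]]'
python3 - <<'E'
from h import *
from workcell import manip
plan([0,.1,.06],ori("L",np.deg2rad(40)),1)
p=manip.snapshot("wrist"); cv2.imwrite("pics/w8.png",p["frame"][:,:,::-1]); pickle.dump(p,open("w8.pkl","wb"))
a=p["frame"][110:290,170:420,::-1]; cv2.imwrite("pics/w8c.png",cv2.resize(a,None,fx=3,fy=3,interpolation=cv2.INTER_CUBIC))
q=w2c([.36,-.03,.28]); plan(q,ori("P",0),12)
E
```

```text
time: 11.55
ee_pos: [0.5772, 0.1623, 0.2286]
ee_rot: [1.871, 1.773, -0.673]
contact_force: [0.4, -0.4, -1.2]
gripper_width: 0.0852
tcp [0.5772 0.1623 0.2286] case [0.0005 0.215  0.2286] F [ 0.38 -0.44 -1.21] w 0.0852 J [ 0.41  0.65  0.4   1.67 -0.61  2.15] t 11.55
total [  -6.7 -114.8 -168.6] [-0.002  0.005 -0.002] per row [  -6.7  -114.83 -168.56] [-0.0018  0.0054 -0.0024]
tcp [0.5769 0.1613 0.2262] case [2.000e-04 2.140e-01 2.262e-01] F [ 0.18  0.11 -0.11] w 0.0853 J [ 0.41  0.65  0.39  1.67 -0.61  2.15] t 11.6
total [-216.9 -191.3   53.8] [0.571 0.518 1.501] per row [-18.08 -15.94   4.48] [0.0476 0.0432 0.125 ]
```

View pics/w8c.png

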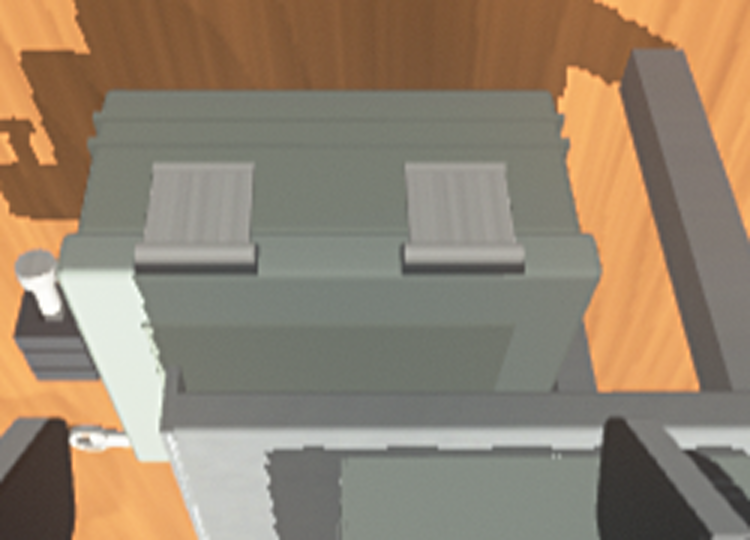

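```bash
python3 -m creep '[[-26,-6,8,0.0476,0.0432,0.125,1],[-26,-6,8,0.0476,0.0432,0.125,1],[-26,-6,8,0.0476,0.0432,0.125,1],[-26,-6,8,0.0476,0.0432,0.125,1],[-26,-6,8,0.0476,0.0432,0.125,1],[-26,-6,8,0.0476,0.0432,0.125,1],[-10,-26,0,0.0476,0.0432,0.125,1],[-10,-26,0,0.0476,0.0432,0.125,1]]'
python3 -m creep '[[-10,-26,0,0.0476,0.0432,0.125,1],[-10,-26,0,0.0476,0.0432,0.125,1],[-10,-26,0,0.0476,0.0432,0.125,1],[-10,-26,0,0.0476,0.0432,0.125,1],[0,0,0,0,0,0,1],[0,0,0,0,0,0,1]]'
python3 - <<'E'
from h import *
plan([0,-.235,.24],ori("R",np.deg2rad(40)),12)
E
```

```text
time: 12.4
ee_pos: [0.3997, 0.0737, 0.272]
ee_rot: [0.818, 2.833, -0.284]
contact_force: [0.8, -0.2, 0.2]
gripper_width: 0.0855
time: 13.0
ee_pos: [0.3639, -0.0228, 0.2715]
ee_rot: [0.17, 3.122, -0.041]
contact_force: [0.4, 0.7, -0.1]
gripper_width: 0.0853
tcp [ 0.3639 -0.0228  0.2715] case [-0.2025  0.0187  0.2715] F [ 0.37  0.74 -0.12] w 0.0853 J [-0.27 -0.04 -0.29  1.29 -0.02 -0.16] t 13.0
total [ 188.5 -264.3  -31.5] [ 0.514 -0.563  1.565] per row [ 15.71 -22.02  -2.63] [ 0.0428 -0.0469  0.1304]
```

```bash
python3 -m creep '[[4,-38,0,0.0428,-0.0469,0.1304,1],[4,-38,0,0.0428,-0.0469,0.1304,1],[4,-38,0,0.0428,-0.0469,0.1304,1],[4,-38,0,0.0428,-0.0469,0.1304,1],[4,-38,0,0.0428,-0.0469,0.1304,1],[4,-38,0,0.0428,-0.0469,0.1304,1],[27.4,-6,-5,0.0428,-0.0469,0.1304,1],[27.4,-6,-5,0.0428,-0.0469,0.1304,1]]'
python3 -m creep '[[27.4,-6,-5,0.0428,-0.0469,0.1304,1],[27.4,-6,-5,0.0428,-0.0469,0.1304,1],[27.4,-6,-5,0.0428,-0.0469,0.1304,1],[27.4,-6,-5,0.0428,-0.0469,0.1304,1],[0,0,0,0,0,0,1],[0,0,0,0,0,0,1]]'
python3 - <<'E'
from h import *
from workcell import manip
plan([0,-.235,.24],ori("R",np.deg2rad(40)),2)
p=manip.snapshot("wrist"); cv2.imwrite("pics/w9.png",p["frame"][:,:,::-1]); pickle.dump(p,open("w9.pkl","wb"))
a=p["frame"][110:290,150:400,::-1]; cv2.imwrite("pics/w9c.png",cv2.resize(a,None,fx=3,fy=3,interpolation=cv2.INTER_CUBIC))
for n,l in dict(rf=[-.05,-.092,.098],rb=[.05,-.092,.098],bl=[-.1,-.085,0],bb=[.1,-.085,0],tl=[-.1,-.085,.105],tb=[.1,-.085,.105]).items(): print(n,((proj(p,c2w(l))[0]-[150,110])*3).round(0))
E
```

```text
time: 13.8
ee_pos: [0.4419, -0.229, 0.2614]
ee_rot: [-1.138, 2.543, 0.424]
contact_force: [-0.0, -0.5, -0.2]
gripper_width: 0.0854
time: 14.4
ee_pos: [0.5516, -0.2516, 0.2401]
ee_rot: [-1.678, 1.993, 0.614]
contact_force: [-0.2, 0.3, -0.0]
gripper_width: 0.0855
tcp [ 0.5516 -0.2516  0.2401] case [-0.0027 -0.1996  0.2401] F [-0.2   0.33 -0.04] w 0.0855 J [-0.79  0.68  0.49  1.83  0.49 -2.3 ] t 14.4
total [  0.8 -35.5  -0.1] [ 0.041 -0.047  0.102] per row [  0.39 -17.75  -0.05] [ 0.0207 -0.0235  0.051 ]
rf [539. 210.]
rb [271. 237.]
bl [621.  42.]
bb [174.  92.]
tl [678. 223.]
tb [144. 276.]
```

View pics/w9c.png

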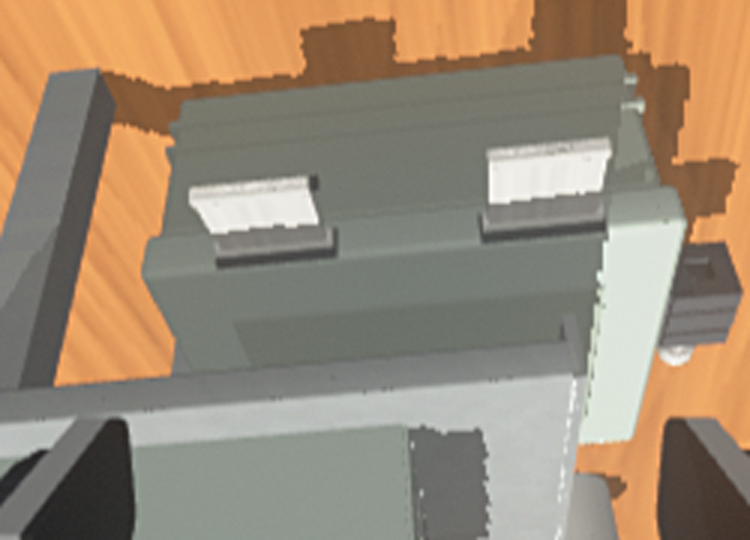

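```bash
python3 -m creep '[[0.4,-17.7,0,0.0207,-0.0235,0.051,1],[0.4,-17.7,0,0.0207,-0.0235,0.051,1],[0,0,0,0,0,0,1],[0,0,0,0,0,0,1]]'
python3 - <<'E'
from h import *
from workcell import manip
plan([0,-.235,.24],ori("R",np.deg2rad(40)),2)
p=manip.snapshot("wrist"); cv2.imwrite("pics/w10.png",p["frame"][:,:,::-1]); pickle.dump(p,open("w10.pkl","wb"))
a=p["frame"][110:290,150:400,::-1]; cv2.imwrite("pics/w10c.png",cv2.resize(a,None,fx=3,fy=3,interpolation=cv2.INTER_CUBIC))
for n,l in dict(rf=[-.05,-.092,.098],rb=[.05,-.092,.098],bl=[-.1,-.085,0],bb=[.1,-.085,0],tl=[-.1,-.085,.105],tb=[.1,-.085,.105]).items(): print(n,((proj(p,c2w(l))[0]-[150,110])*3).round(0))
E
```

```text
time: 14.85
ee_pos: [0.5513, -0.2877, 0.243]
ee_rot: [-1.76, 1.861, 0.635]
contact_force: [-0.1, -0.1, -0.4]
gripper_width: 0.0854
tcp [ 0.5513 -0.2877  0.243 ] case [-0.0011 -0.2357  0.243 ] F [-0.1  -0.15 -0.44] w 0.0854 J [-0.83  0.78  0.67  1.98  0.48 -2.48] t 14.85
total [ 1.1  0.7 -3. ] [0.002 0.003 0.003] per row [ 0.56  0.34 -1.48] [0.0012 0.0017 0.0015]
rf [521. 256.]
rb [273. 256.]
bl [609.  98.]
bb [187.  98.]
tl [643. 280.]
tb [151. 280.]
```

View pics/w10c.png

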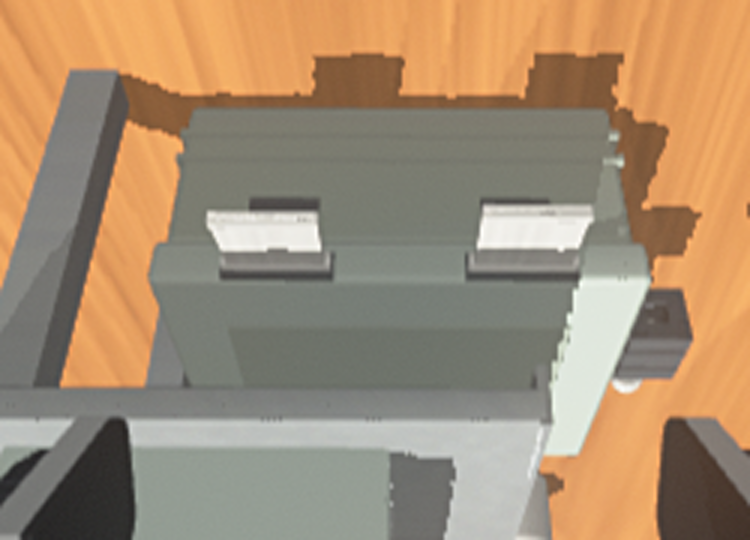

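```bash
sed -i 's/^Q=.*/Q=[.5646,-.0504,-.0541]/' h.py
python3 - <<'E'
from h import *
t=np.deg2rad(40)
plan([0,-.1166,.122],ori("R",t),6)
ths=[112,105,97,89,81,73,65,57,49,41,33,25,18,12,8,4,0,-4]
P=path("R",t,13,ths)
a=c2w([0,-.1166,.122])*1000
D=np.diff(np.vstack([a,P]),axis=0)
for th,d,p in zip(ths,D,P): print(th,d.round(1),w2c(p/1000).round(4))
E
```

```text
tcp [ 0.5513 -0.2873  0.2432] case [-0.0005 -0.2373  0.2432] F [-0.9   0.44  1.26] w 0.0852 J [-0.83  0.78  0.67  1.98  0.48 -2.48] t 14.9
total [   7.   120.5 -121.2] [0.002 0.004 0.002] per row [  1.16  20.08 -20.2 ] [0.0004 0.0006 0.0004]
112 [ 0.3  6.2 -9.4] [-0.     -0.1104  0.1126]
105 [-0.1 -2.6 -4.2] [ 0.     -0.1131  0.1084]
97 [-0.1 -2.1 -5.3] [ 0.     -0.1152  0.103 ]
89 [-0.1 -1.2 -5.6] [-0.     -0.1164  0.0974]
81 [-0.  -0.3 -5.8] [ 0.     -0.1167  0.0916]
73 [ 0.   0.7 -5.8] [ 0.     -0.1159  0.0858]
65 [ 0.1  1.7 -5.6] [-0.     -0.1142  0.0802]
57 [ 0.1  2.6 -5.2] [-0.     -0.1116  0.0751]
49 [ 0.2  3.2 -4.3] [ 0.     -0.1084  0.0708]
41 [ 0.1  1.5 -2.3] [ 0.     -0.1069  0.0685]
33 [ 0.1  1.7 -2.2] [ 0.     -0.1052  0.0663]
25 [ 0.1  1.9 -2.2] [ 0.     -0.1033  0.0641]
18 [ 0.1  1.9 -1.8] [ 0.     -0.1013  0.0622]
12 [ 0.1  1.9 -1.5] [ 0.     -0.0994  0.0607]
8 [ 0.1  1.4 -1. ] [-0.     -0.0981  0.0598]
4 [ 0.1  1.5 -0.9] [ 0.     -0.0966  0.0589]
0 [ 0.1  1.6 -0.8] [ 0.     -0.0951  0.058 ]
-4 [ 0.1  1.6 -0.8] [-0.     -0.0934  0.0573]
```

```bash
python3 -m creep '[[1.2,20,-20.2,0,0,0,1],[1.2,20,-20.2,0,0,0,1],[1.2,20,-20.2,0,0,0,1],[1.2,20,-20.2,0,0,0,1],[1.2,20,-20.2,0,0,0,1],[1.2,20,-20.2,0,0,0,1],[0,0,0,0,0,0,1],[0,0,0,0,0,0,1]]'
python3 - <<'E'
from h import *
from workcell import manip
plan([0,-.1104,.1126],ori("R",np.deg2rad(40)),1)
p=manip.snapshot("wrist"); cv2.imwrite("pics/w11.png",p["frame"][:,:,::-1])
E
```

```text
time: 15.7
ee_pos: [0.5584, -0.1673, 0.1221]
ee_rot: [-1.762, 1.858, 0.635]
contact_force: [0.2, 0.2, 0.7]
gripper_width: 0.0853
tcp [ 0.5584 -0.1673  0.1221] case [ 0.0002 -0.1171  0.1221] F [0.19 0.19 0.68] w 0.0853 J [-0.69  0.68  0.13  1.49  0.54 -2.34] t 15.7
total [ 0.2  6.7 -9.5] [0.002 0.004 0.001] per row [ 0.18  6.66 -9.47] [0.0016 0.004  0.0005]
```

View pics/w11.png

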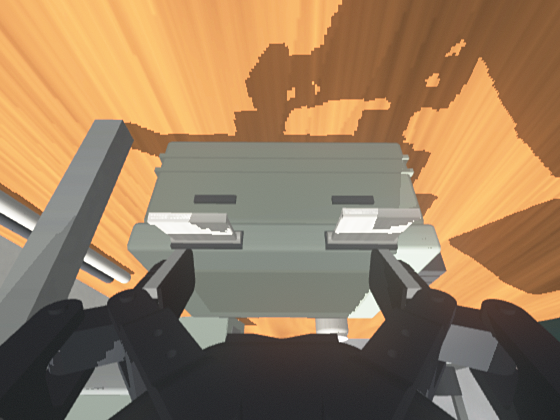

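Both right clips (at (190,225) and (372,220)) line up with the fingertips at (185,255)/(378,255). Swing them down.

```bash
python3 -m creep '[[0.2,3,-5,0,0,0,1],[0.2,3,-5,0,0,0,1],[0,-2.2,-4.2,0,0,0,1],[-0.1,-2.1,-5.3,0,0,0,1],[-0.1,-1.2,-5.6,0,0,0,1],[0,-0.3,-5,0,0,0,1]]'
python3 -m creep '[[0,0.7,-5.8,0,0,0,1],[0.1,1.7,-5.6,0,0,0,1],[0.1,2.6,-5.2,0,0,0,1],[0.2,3.2,-4.3,0,0,0,1],[0,0,0,0,0,0,1]]'
python3 - <<'E'
from h import *
from workcell import manip
plan([0,-.1084,.0708],ori("R",np.deg2rad(40)),1)
p=manip.snapshot("wrist"); cv2.imwrite("pics/w12.png",p["frame"][:,:,::-1])
E
```

```text
time: 16.35
ee_pos: [0.5589, -0.1682, 0.0901]
ee_rot: [-1.76, 1.858, 0.637]
contact_force: [1.1, 1.6, 1.4]
gripper_width: 0.0859
time: 16.85
ee_pos: [0.5592, -0.1593, 0.0693]
ee_rot: [-1.761, 1.858, 0.637]
contact_force: [-0.3, 0.2, 0.2]
gripper_width: 0.0855
tcp [ 0.5592 -0.1593  0.0693] case [ 0.0005 -0.109   0.0693] F [-0.27  0.16  0.17] w 0.0855 J [-0.68  0.71  0.05  1.37  0.55 -2.33] t 16.85
total [-0.5  0.6  1.5] [0.    0.003 0.001] per row [-0.46  0.62  1.5 ] [0.0004 0.003  0.0006]
```

View pics/w12.png

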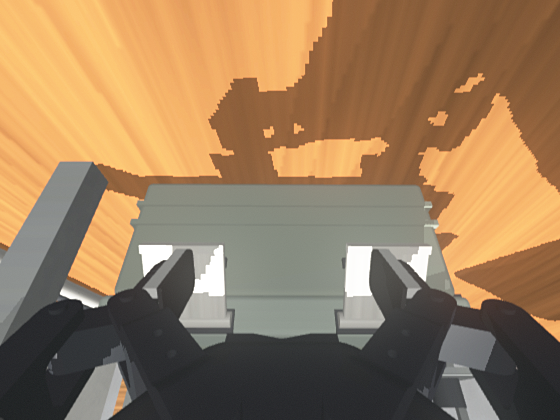

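```bash
python3 -m creep '[[0,1.8,-1.2,0,0,0,1],[0.1,1.7,-2.2,0,0,0,1],[0.1,1.9,-2.2,0,0,0,1],[0.1,1.9,-1.8,0,0,0,1],[0.1,1.9,-1.5,0,0,0,1],[0,0,0,0,0,0,1]]'
python3 -m creep '[[0.1,1.4,-1,0,0,0,1],[0.1,1.5,-0.9,0,0,0,1],[0,0,0,0,0,0,1]]'
python3 -m creep '[[0.1,1.5,-0.8,0,0,0,1],[0,0,0,0,0,0,1]]'
python3 - <<'E'
from h import *
from workcell import manip
plan([0,-.0951,.0580],ori("R",np.deg2rad(40)),1)
E
```

```text
time: 17.5
ee_pos: [0.5597, -0.1503, 0.0607]
ee_rot: [-1.761, 1.858, 0.637]
contact_force: [0.9, 0.0, -0.0]
gripper_width: 0.0852
time: 17.8
ee_pos: [0.56, -0.1475, 0.0589]
ee_rot: [-1.761, 1.858, 0.637]
contact_force: [0.3, -1.4, 0.2]
gripper_width: 0.0857
time: 18.0
ee_pos: [0.56, -0.1461, 0.0581]
ee_rot: [-1.761, 1.858, 0.637]
contact_force: [-0.7, -1.7, 1.0]
gripper_width: 0.0854
tcp [ 0.56   -0.1461  0.0581] case [ 0.0006 -0.0958  0.0581] F [-0.71 -1.67  0.98] w 0.0854 J [-0.67  0.71  0.01  1.32  0.56 -2.31] t 18.0
total [-0.6  0.7 -0.1] [0.001 0.004 0.001] per row [-0.58  0.71 -0.12] [0.0007 0.0035 0.0009]
```

```bash
python3 -m creep '[[0.1,1.5,-0.8,0,0,0,1],[0,0,0,0,0,0,1]]'; python3 -m creep '[[0.1,1.5,-0.6,0,0,0,1],[0,0,0,0,0,0,1]]'
```

```text
time: 18.2
ee_pos: [0.5601, -0.1446, 0.0573]
ee_rot: [-1.761, 1.858, 0.637]
contact_force: [0.6, -1.2, 0.3]
gripper_width: 0.0855
time: 18.4
ee_pos: [0.5603, -0.1432, 0.0568]
ee_rot: [-1.761, 1.858, 0.636]
contact_force: [-1.2, -2.9, 1.3]
gripper_width: 0.0855
```

```bash
python3 -m creep '[[0.1,1.2,-0.4,0,0,0,1],[0,0,0,0,0,0,1]]'; python3 -m creep '[[0.1,1,-0.2,0,0,0,1],[0,0,0,0,0,0,1]]'
```

```text
time: 18.6
ee_pos: [0.5604, -0.143, 0.0566]
ee_rot: [-1.761, 1.859, 0.634]
contact_force: [-3.3, -11.3, 6.1]
gripper_width: 0.0854
time: 18.8
ee_pos: [0.5605, -0.1428, 0.0565]
ee_rot: [-1.762, 1.86, 0.633]
contact_force: [-6.6, -19.2, 9.6]
gripper_width: 0.0852
```

```bash
python3 -m creep '[[0,-3.5,-1,0,0,0.03,1],[0,0,-1.5,0,0,0,1],[0,0,0,0,0,0,1]]'; python3 -m creep '[[0,1.5,0,0,0,0,1],[0,0,0,0,0,0,1]]'; python3 -m creep '[[0,1,0,0,0,0,1],[0,0,0,0,0,0,1]]'; python3 -m creep '[[0,1,0,0,0,0,1],[0,0,0,0,0,0,1]]'
```

```text
time: 19.1
ee_pos: [0.5605, -0.1445, 0.0533]
ee_rot: [-1.791, 1.835, 0.648]
contact_force: [0.7, -4.6, 1.0]
gripper_width: 0.0856
time: 19.3
ee_pos: [0.5606, -0.1441, 0.0534]
ee_rot: [-1.792, 1.837, 0.645]
contact_force: [-1.1, -11.8, -1.4]
gripper_width: 0.0855
time: 19.5
ee_pos: [0.5607, -0.1438, 0.0534]
ee_rot: [-1.793, 1.838, 0.644]
contact_force: [-2.6, -19.1, 1.2]
gripper_width: 0.0855
time: 19.7
ee_pos: [0.5608, -0.1436, 0.0533]
ee_rot: [-1.793, 1.839, 0.643]
contact_force: [-4.3, -24.8, 2.1]
gripper_width: 0.0853
```

```bash
python3 -m creep '[[0,-4,0,0,0,-0.03,1],[0,0,0,0,0,-0.03,1],[0,0,0,0,0,0,1]]'; python3 -m creep '[[0,1.5,0,0,0,0,1],[0,0,0,0,0,0,1]]'; python3 -m creep '[[0,1,0,0,0,0,1],[0,0,0,0,0,0,1]]'; python3 -m creep '[[0,1,0,0,0,0,1],[0,0,0,0,0,0,1]]'
```

```text
time: 20.0
ee_pos: [0.56, -0.1445, 0.0537]
ee_rot: [-1.728, 1.882, 0.625]
contact_force: [0.9, -1.6, -0.5]
gripper_width: 0.0852
time: 20.2
ee_pos: [0.5603, -0.1439, 0.0536]
ee_rot: [-1.732, 1.881, 0.624]
contact_force: [-4.0, -8.9, 2.0]
gripper_width: 0.0855
time: 20.4
ee_pos: [0.5604, -0.1437, 0.0536]
ee_rot: [-1.733, 1.882, 0.623]
contact_force: [-4.9, -15.7, 3.0]
gripper_width: 0.0854
time: 20.6
ee_pos: [0.5605, -0.1434, 0.0535]
ee_rot: [-1.734, 1.882, 0.621]
contact_force: [-6.5, -21.7, 4.8]
gripper_width: 0.0854
```

```bash
python3 -m creep '[[0,-5,4,0,0,0.03,1],[-0.8,-15,18,0,0,0,1],[-0.8,-15,18,0,0,0,1],[-1,-20,24,0,0,0,1],[-1,-22,36,0,0,0,1],[-1,-22,36,0,0,0,1],[-1,-30,36,0,0,0,1],[0,0,0,0,0,0,1]]'
python3 - <<'E'
from h import *
from workcell import manip
p=manip.snapshot("wrist"); cv2.imwrite("pics/w13.png",p["frame"][:,:,::-1]); pickle.dump(p,open("w13.pkl","wb"))
a=p["frame"][110:290,150:400,::-1]; cv2.imwrite("pics/w13c.png",cv2.resize(a,None,fx=3,fy=3,interpolation=cv2.INTER_CUBIC))
for n,l in dict(rf=[-.05,-.092,.098],rb=[.05,-.092,.098],bl=[-.1,-.085,0],bb=[.1,-.085,0],bore=[-.126,.02,.076]).items(): print(n,((proj(p,c2w(l))[0]-[150,110])*3).round(0))
plan(w2c([.36,-.03,.28]),ori("P",0),12)
E
```

```text
time: 21.4
ee_pos: [0.5555, -0.2736, 0.2293]
ee_rot: [-1.762, 1.859, 0.627]
contact_force: [0.3, 0.8, -0.4]
gripper_width: 0.0855
rf [540. 268.]
rb [279. 266.]
bl [630. 102.]
bb [189. 100.]
bore [658. 363.]
tcp [ 0.5554 -0.2721  0.2269] case [ 0.0028 -0.2218  0.2269] F [-0.04 -0.05 -0.46] w 0.0854 J [-0.81  0.76  0.58  1.91  0.49 -2.46] t 21.45
total [-195.4  242.1   53.1] [-0.508  0.578 -1.502] per row [-16.29  20.17   4.43] [-0.0424  0.0481 -0.1251]
```

View pics/w13c.png

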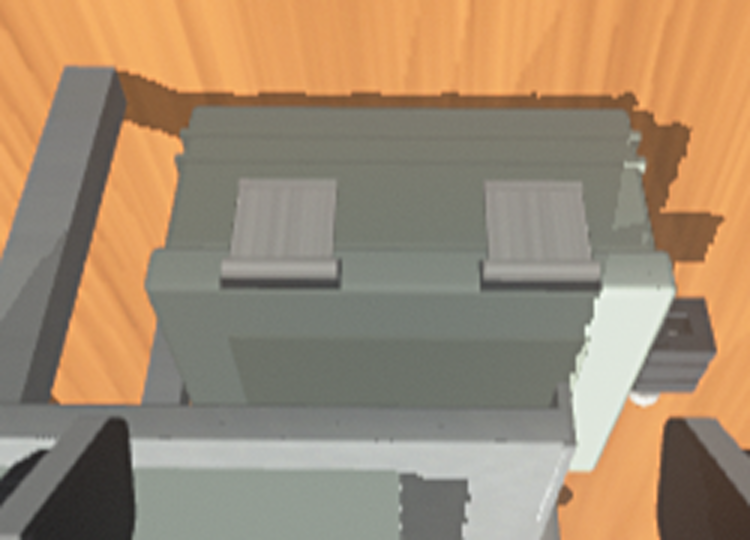

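```bash
python3 -m creep '[[-26,6,8,-0.0424,0.0481,-0.1251,1],[-26,6,8,-0.0424,0.0481,-0.1251,1],[-26,6,8,-0.0424,0.0481,-0.1251,1],[-26,6,8,-0.0424,0.0481,-0.1251,1],[-26,6,8,-0.0424,0.0481,-0.1251,1],[-26,6,8,-0.0424,0.0481,-0.1251,1],[-6.5,34,0,-0.0424,0.0481,-0.1251,0],[-6.5,34,0,-0.0424,0.0481,-0.1251,-1]]'
python3 -m creep '[[-6.5,34,0,-0.0424,0.0481,-0.1251,-1],[-6.5,34,0,-0.0424,0.0481,-0.1251,-1],[-6.5,34,0,-0.0424,0.0481,-0.1251,-1],[-6.5,34,0,-0.0424,0.0481,-0.1251,-1],[0,0,0,0,0,0,-1],[0,0,0,0,0,0,-1]]'
python3 - <<'E'
from h import *
from workcell import manip
p=manip.snapshot("wrist"); cv2.imwrite("pics/w14.png",p["frame"][:,:,::-1]); pickle.dump(p,open("w14.pkl","wb"))
for n,l in dict(bore=[-.126,.02,.076],head=[-.126,.05,.076],bl=[-.1,-.085,.105],bb=[-.1,.085,.105]).items(): print(n,((proj(p,c2w(l))[0])).round(0))
print([(d["xyz"],d["score"]) for d in manip.spot_in(p,"pin")])
plan([-.126,.075,.13],ori("P",0),8)
E
```

```text
time: 22.25
ee_pos: [0.3845, -0.1649, 0.2727]
ee_rot: [-0.645, 2.873, 0.259]
contact_force: [0.8, 0.6, 0.7]
gripper_width: 0.059
time: 22.85
ee_pos: [0.3621, -0.0413, 0.2727]
ee_rot: [0.004, 3.125, 0.034]
contact_force: [-0.0, -0.3, -0.1]
gripper_width: -0.0001
bore [292. 240.]
head [316. 241.]
bl [202. 268.]
bb [346. 273.]
[]
tcp [ 0.3624 -0.0429  0.2729] case [-0.2023 -0.0034  0.2729] F [-0.28 -0.25 -0.04] w 0.0002 J [-0.36 -0.03 -0.29  1.31  0.03 -0.36] t 22.95
total [  80.4   74.2 -142.9] [-0.021  0.017 -0.048] per row [ 10.05   9.27 -17.87] [-0.0027  0.0021 -0.006 ]
```

View pics/w14.png

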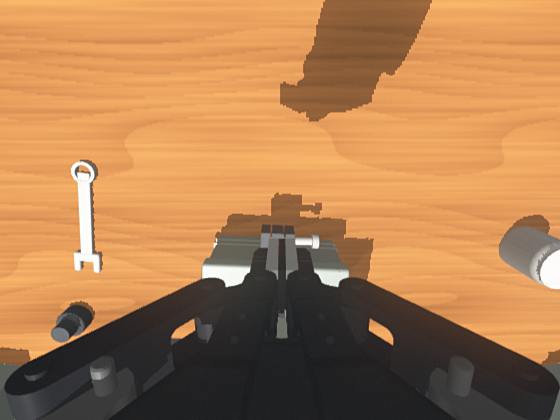

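```bash
python3 - <<'E'
import cv2
a=cv2.imread("pics/w14.png")[210:290,190:370]; cv2.imwrite("pics/w14c.png",cv2.resize(a,None,fx=4,fy=4,interpolation=cv2.INTER_CUBIC))
E
```

```text
(no output)
```

View pics/w14c.png

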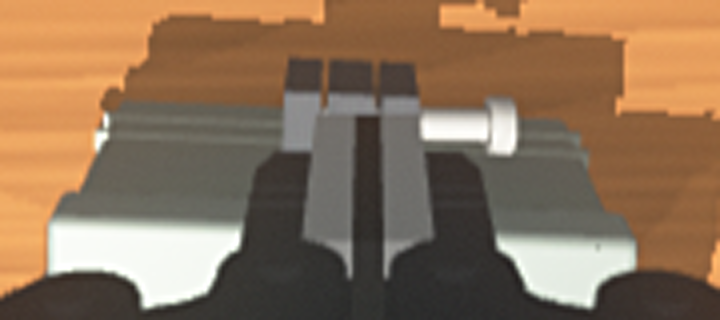

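```bash
python3 - <<'E'
from h import *
p=pickle.load(open("w14.pkl","rb"))
for n,u,v,z in (("bore",295.3,241.2,.081),("headin",312,241,.08),("headout",319.3,241.5,.076),("forkR",261.7,234,.091),("forkL",294.3,234,.091),("headtopv",315,234.5,.08),("headbotv",315,248.5,.08)):
    print(n,w2c(ray(p,(u,v),z)).round(4))
E
```

```text
bore [-0.1274  0.024   0.081 ]
headin [-0.1281  0.0448  0.08  ]
headout [-0.1261  0.0546  0.076 ]
forkR [-0.1392 -0.0172  0.091 ]
forkL [-0.1408  0.0213  0.091 ]
headtopv [-0.1368  0.0478  0.08  ]
headbotv [-0.1181  0.0493  0.08  ]
```

```bash
python3 - <<'E'
from h import *
plan([-.127,.0175,.15],ori("P",0),6)
E
```

```text
tcp [ 0.3624 -0.0429  0.2729] case [-0.2023 -0.0034  0.2729] F [-0.28 -0.25 -0.04] w 0.0002 J [-0.36 -0.03 -0.29  1.31  0.03 -0.36] t 22.95
total [  76.3   16.8 -122.9] [-0.021  0.017 -0.048] per row [ 12.72   2.8  -20.49] [-0.0036  0.0028 -0.008 ]
```

```bash
python3 -m creep '[[12.7,2.8,-20.5,-0.0036,0.0028,-0.008,1],[12.7,2.8,-20.5,-0.0036,0.0028,-0.008,1],[12.7,2.8,-20.5,-0.0036,0.0028,-0.008,1],[12.7,2.8,-20.5,-0.0036,0.0028,-0.008,1],[12.7,2.8,-20.5,-0.0036,0.0028,-0.008,1],[12.7,2.8,-20.5,-0.0036,0.0028,-0.008,1],[0,0,0,0,0,0,1],[0,0,0,0,0,0,1]]'
python3 -m creep '[[0,0,0,0,0,0,1],[0,0,0,0,0,0,1]]'
python3 - <<'E'
from h import *
from workcell import manip
plan([-.127,.0175,.053],ori("P",0),6)
p=manip.snapshot("wrist"); cv2.imwrite("pics/w15.png",p["frame"][:,:,::-1]); pickle.dump(p,open("w15.pkl","wb"))
for n,l in dict(bore=[-.126,.022,.076],head=[-.126,.054,.076]).items(): print(n,((proj(p,c2w(l))[0])).round(0))
E
```

```text
time: 23.75
ee_pos: [0.4384, -0.0267, 0.1505]
ee_rot: [-0.088, -3.14, 0.001]
contact_force: [0.2, -0.0, 0.7]
gripper_width: 0.0854
time: 23.95
ee_pos: [0.4389, -0.0263, 0.1514]
ee_rot: [0.088, 3.138, -0.002]
contact_force: [-0.4, 1.3, -0.1]
gripper_width: 0.0855
tcp [ 0.4389 -0.0263  0.1514] case [-0.1268  0.0172  0.1514] F [-0.4   1.26 -0.05] w 0.0855 J [-0.25  0.16 -0.41  1.   -0.   -0.19] t 23.95
total [ -0.2   0.3 -98.4] [0.001 0.002 0.002] per row [ -0.03   0.05 -16.4 ] [0.0002 0.0003 0.0003]
bore [287. 213.]
head [328. 213.]
```

View pics/w15.png

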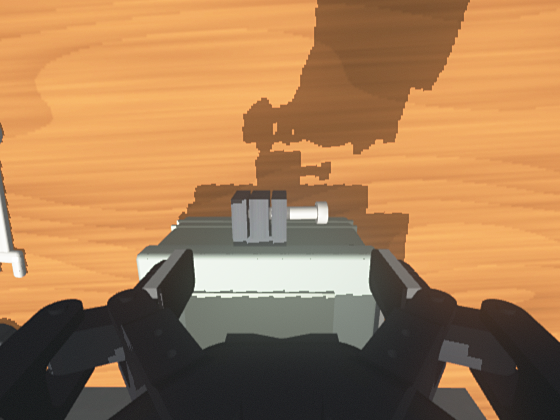

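```bash
python3 -m creep '[[0,0,-18,0,0,0,1],[0,0,-18,0,0,0,1],[0,0,-18,0,0,0,1],[0,0,-18,0,0,0,1],[0,0,-16,0,0,0,1],[0,0,-10,0,0,0,1],[0,0,0,0,0,0,1],[0,0,0,0,0,0,1]]'
python3 - <<'E'
from h import *
from workcell import manip
plan([-.127,.0175,.053],ori("P",0),6)
p=manip.snapshot("wrist"); cv2.imwrite("pics/w16.png",p["frame"][:,:,::-1]); pickle.dump(p,open("w16.pkl","wb"))
E
```

```text
time: 24.8
ee_pos: [0.4391, -0.026, 0.0531]
ee_rot: [0.087, 3.139, -0.002]
contact_force: [-0.0, 0.1, 0.0]
gripper_width: 0.0852
tcp [ 0.4391 -0.026   0.0531] case [-0.1266  0.0176  0.0531] F [-0.03  0.06  0.02] w 0.0852 J [-0.24  0.26 -0.59  0.72 -0.   -0.19] t 24.8
total [-0.4 -0.1 -0.1] [0.001 0.001 0.002] per row [-0.07 -0.01 -0.01] [0.0002 0.0002 0.0003]
```

View pics/w16.png

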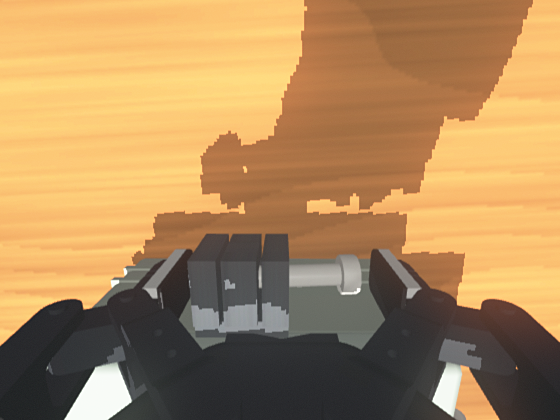

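```bash
python3 -m creep '[[-0.2,-4,0,0,0,0,1],[-0.2,-4,0,0,0,0,1],[-0.2,-4,0,0,0,0,1],[-0.2,-4,0,0,0,0,1],[-0.2,-4,0,0,0,0,1],[0,0,0,0,0,0,1]]'
python3 - <<'E'
from h import *
from workcell import manip
plan([-.127,.0175-.03,.053],ori("P",0),6)
p=manip.snapshot("wrist"); cv2.imwrite("pics/w17.png",p["frame"][:,:,::-1]); pickle.dump(p,open("w17.pkl","wb"))
E
```

```text
time: 25.45
ee_pos: [0.4379, -0.0464, 0.0526]
ee_rot: [0.088, 3.14, -0.002]
contact_force: [-0.3, 0.1, 1.0]
gripper_width: 0.0856
tcp [ 0.4379 -0.0464  0.0526] case [-0.1267 -0.0029  0.0526] F [-0.35  0.06  0.96] w 0.0856 J [-0.29  0.26 -0.59  0.72 -0.   -0.23] t 25.45
total [-0.8 -9.6  0.4] [0.001 0.001 0.002] per row [-0.14 -1.6   0.07] [0.0002 0.0001 0.0004]
```

View pics/w17.png

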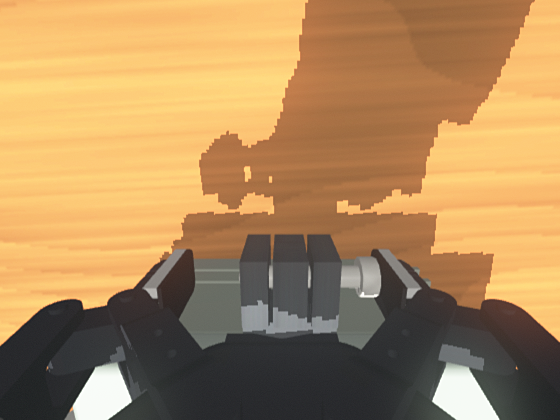

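```bash
python3 -m creep '[[-0.1,-2.5,0,0,0,0,1],[-0.1,-2.5,0,0,0,0,1],[-0.1,-1.5,0,0,0,0,1],[0,0,0,0,0,0,1]]'; python3 -m creep '[[-0.1,-1.5,0,0,0,0,1],[0,0,0,0,0,0,1]]'; python3 -m creep '[[0,-1.2,0,0,0,0,1],[0,0,0,0,0,0,1]]'
```

```text
time: 25.9
ee_pos: [0.4377, -0.0526, 0.0526]
ee_rot: [0.088, 3.14, -0.002]
contact_force: [0.4, -0.5, 0.3]
gripper_width: 0.0852
time: 26.1
ee_pos: [0.4375, -0.054, 0.0525]
ee_rot: [0.087, 3.14, -0.002]
contact_force: [-0.5, 0.4, -0.5]
gripper_width: 0.0852
time: 26.3
ee_pos: [0.4376, -0.0552, 0.0525]
ee_rot: [0.087, 3.14, -0.002]
contact_force: [-0.6, 0.3, -0.3]
gripper_width: 0.0854
```

```bash
for i in 1; do python3 -m creep '[[0,-1.2,0,0,0,0,1],[0,0,0,0,0,0,1]]'; python3 -m creep '[[0,-1,0,0,0,0,1],[0,0,0,0,0,0,1]]'; done
python3 - <<'E'
from h import *
from workcell import manip
p=manip.snapshot("wrist"); cv2.imwrite("pics/w18.png",p["frame"][:,:,::-1]); pickle.dump(p,open("w18.pkl","wb"))
a=p["frame"][220:340,140:440,::-1]; cv2.imwrite("pics/w18c.png",cv2.resize(a,None,fx=2.6,fy=2.6,interpolation=cv2.INTER_CUBIC))
E
```

```text
time: 26.5
ee_pos: [0.4375, -0.0564, 0.0525]
ee_rot: [0.087, 3.14, -0.002]
contact_force: [0.3, 0.0, 0.6]
gripper_width: 0.085
time: 26.7
ee_pos: [0.4375, -0.0574, 0.0525]
ee_rot: [0.088, 3.14, -0.002]
contact_force: [-0.5, -0.3, -0.1]
gripper_width: 0.0856
```

View pics/w18c.png

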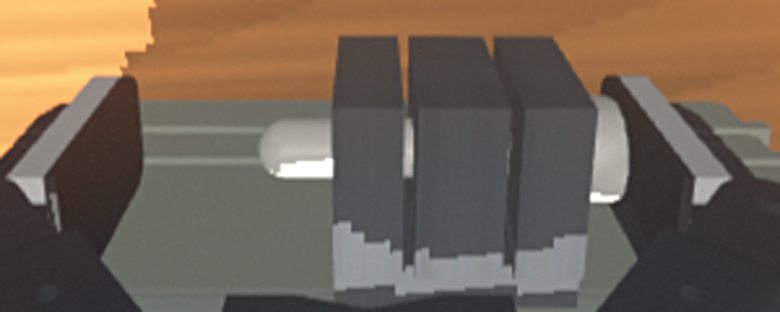

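```bash
python3 -m creep '[[0,-1,0,0,0,0,1],[0,0,0,0,0,0,1]]'; python3 -m creep '[[0,-1,0,0,0,0,1],[0,0,0,0,0,0,1]]'
```

```text
time: 26.95
ee_pos: [0.4375, -0.0578, 0.0525]
ee_rot: [0.087, 3.14, 0.001]
contact_force: [1.5, 4.9, -0.0]
gripper_width: 0.0851
time: 27.15
ee_pos: [0.4375, -0.0579, 0.0524]
ee_rot: [0.086, 3.14, 0.004]
contact_force: [2.2, 12.1, 0.1]
gripper_width: 0.0854
```

```bash
python3 -m creep '[[0.1,3,0,0,0,0,1],[0.2,5,0,0,0,0,1],[0,0,0,0,0,0,1],[0,0,0,0,0,0,1]]'
python3 - <<'E'
from h import *
from workcell import manip
p=manip.snapshot("wrist"); cv2.imwrite("pics/w19.png",p["frame"][:,:,::-1]); pickle.dump(p,open("w19.pkl","wb"))
a=p["frame"][220:340,140:440,::-1]; cv2.imwrite("pics/w19c.png",cv2.resize(a,None,fx=2.6,fy=2.6,interpolation=cv2.INTER_CUBIC))
E
```

```text
time: 27.55
ee_pos: [0.4379, -0.0512, 0.0526]
ee_rot: [0.087, 3.14, -0.002]
contact_force: [0.3, -0.3, -0.1]
gripper_width: 0.0854
```

View pics/w19c.png

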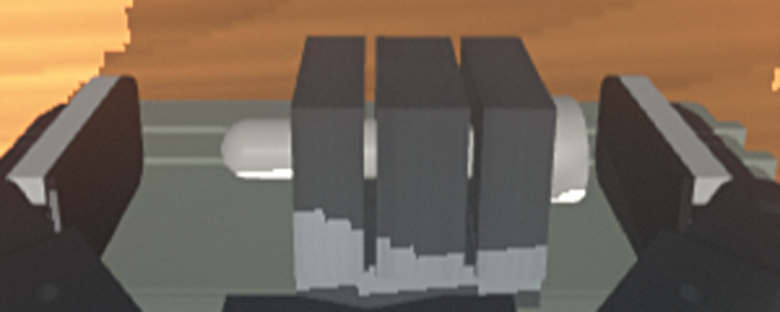

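```bash
python3 -m creep '[[0,0,10,0,0,0,1],[0,0,20,0,0,0,1],[0,0,30,0,0,0,1],[0,0,35,0,0,0,1],[-10,0,35,0,0,0,1],[-30,0,30,0,0,0,1],[-20,0,10,0,0,0,1],[0,0,0,0,0,0,1]]'
python3 - <<'E'
from h import *
from workcell import manip
plan([0,0,0],ori("P",0),6)
for n in ("wrist","top","scene"):
    p=manip.snapshot(n); cv2.imwrite(f"pics/{n}20.png",p["frame"][:,:,::-1]); pickle.dump(p,open(f"{n}20.pkl","wb"))
    for t in ("spanner","tin","adapter"): print(n,t,[(np.round(d["xyz"],3).tolist(),round(d["score"],2)) for d in manip.spot_in(p,t)][:2])
a=cv2.imread("pics/wrist20.png")[180:320,130:430]; b=cv2.imread("pics/scene20.png")[170:310,210:370]
cv2.imwrite("pics/w20c.png",cv2.resize(a,None,fx=2.6,fy=2.6,interpolation=cv2.INTER_CUBIC)); cv2.imwrite("pics/s20c.png",cv2.resize(b,None,fx=4,fy=4,interpolation=cv2.INTER_CUBIC))
E
```

```text
time: 28.4
ee_pos: [0.3766, -0.0513, 0.2248]
ee_rot: [0.088, 3.137, -0.003]
contact_force: [-0.2, 0.7, -0.9]
gripper_width: 0.0852
tcp [ 0.3766 -0.0513  0.2248] case [-0.1877 -0.0111  0.2248] F [-0.24  0.73 -0.92] w 0.0852 J [-0.35  0.01 -0.37  1.18 -0.   -0.29] t 28.4
total [ 188.     0.9 -224.8] [0.002 0.003 0.002] per row [ 31.33   0.16 -37.46] [0.0004 0.0006 0.0004]
wrist spanner [([0.426, -0.32, 0.002], 0.66)]
wrist tin [([0.482, 0.306, 0.007], 0.71)]
wrist adapter []
top spanner [([0.474, -0.322, 0.008], 0.97)]
top tin [([0.482, 0.323, 0.076], 0.66)]
top adapter [([0.596, -0.361, 0.027], 0.57)]
scene spanner [([0.439, -0.321, 0.006], 0.82), ([0.609, -0.069, 0.186], 0.24)]
scene tin [([0.487, 0.315, 0.066], 0.86)]
scene adapter [([0.602, -0.366, 0.022], 0.81)]
```

View pics/w20c.png

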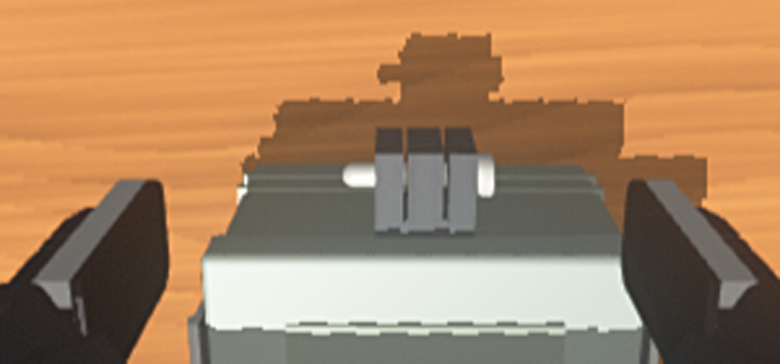

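View pics/s20c.png

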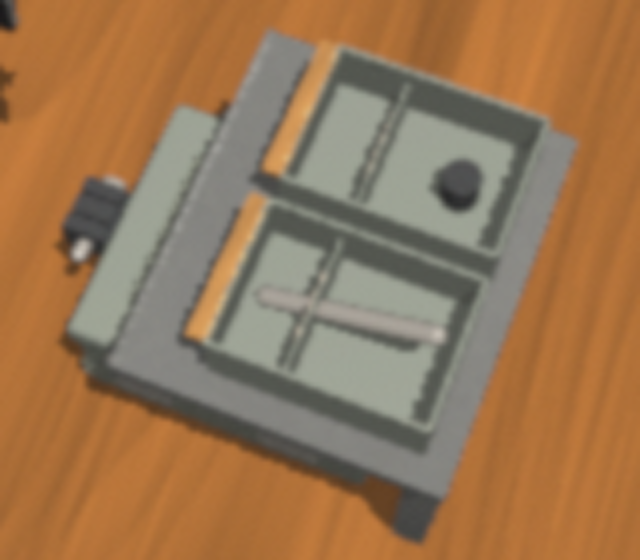

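View pics/top20.png

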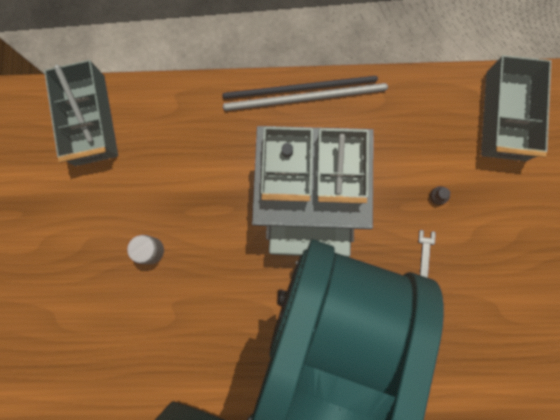

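The pin's head lies against the fork with its nose sticking out the other side. All the clips are down and out of sight under the shelf, and the three bystanders are at the same pixels as before. The arm is clear, so I'm handing in.

```bash
python3 -c "
from workcell import manip
print(manip.finish_job()); s=manip.get_state(); print(s['time'],s['contact_force'])"
```

```text
the job is handed in; nothing more can be done
None
the job is handed in; nothing more can be done
```

The case is closed up: all four side clips are flat against it, and after that the pin was pushed fully home through the hasp. I handed the job in at about 29 s of the 64 s allowed.

**Clips:** I flipped each side's pair together with the open fingertips, the tool leaned 40° outwards. I then pressed each clip again on its own, and all four came to a dead stop (about 17–25 N, no further travel). Wrist pictures taken after backing off showed all four lying flat.

**Pin:** One finger pad pushed it in along the hole. The force stayed near zero until the head met the fork, then rose to 12 N with no more movement. The last pictures show the head against the fork and the nose sticking out the far side.

**Bystanders and arm:** The tin and adapter were found within about 4 mm of their first positions. The largest force I saw was about 39 N, with the fingertips against the left clips. At the end the gripper was open and clear of everything.

**Checks that disagreed:**
- **Case position:** The cameras differed by 2–4 mm on where the case stands, so I took the end of each push from the force instead.
- **Spanner:** The detector's position for it moved about 30 mm in the last top picture. The arm was covering part of the spanner there; its visible end is at the same pixels as before, and the scene camera placed it within 5 mm of the start.

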